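# Ready the fraction collector for a run

### The arm

A 6-joint arm with a two-finger parallel gripper is mounted at the origin on the work surface. World frame = base frame: x ahead of the robot, y to its left, z up, the work surface at z = 0. Lengths are in m, angles in rad, forces in N, time in s.
With the tool pointing down it reaches from about 0.35 to 0.85 m from the base axis. Payload 8.1 kg.
Tool frame: the origin (TCP) lies where the fingers leave the gripper's body, on its centre line; the fingertips stand 73 mm ahead of it and the grasp point (between the pads) lies 54 mm ahead of it; z points along the fingers, y is the line along which they close (so a half turn about z gives the same grasp; the last joint's range is limited). The gripper opens to 85 mm and grips with 20 to 120 N. Pads are 22 mm wide; open, the fingers measure 114 mm over their backs; the gripper's body (76 mm by 85 mm) begins 54 mm behind the grasp point. The pads swing forward as they close: fully open they stand 13 mm farther back than shut.
Start: joints at [1.104, 0.13, 1.488, -0, 1.523, -0.085], TCP at [0.224, 0.557, 0.304] pointing down, gripper open.
Joint ranges: [-2.96, 2.96], [-0.89, 2.26], [0.02, 2.5], [-1.34, 4.48], [0, 2.73], [-2.66, 2.66]. Speed limits (rad/s): [2.39, 2.39, 2.79, 3.14, 3.14, 3.14].

### API

Orientations are given as a unit quaternion [w, x, y, z].
In Python, from plant import r gives the robot as it stands.
- The arm moves only by the tool drive_tool, never from a script. Its argument "series" is a list of rows, each a list of 6 numbers: the shift along the tool's x, y, z scaled (see below), then the turn, a rotation vector about the tool's x, y, z scaled (see below). A call has 1 to 10 rows; each row is the pose to reach, as a shift and turn from the pose commanded when the call began, along the tool's axes at that moment, turning the shorter way round; what a row does not reach only later rows make up. The controller multiplies each number of a shift by 300 mm and each number of a turn by pi rad. A row lasts 1/8 s, in which the tool goes at most 62.5 mm and 10.7 degrees, less where a joint would pass 70% of its speed; a pose out of reach is approached as far as the arm can. A call with a number of a shift or a turn outside -1 to 1 is refused whole. A call with a gripper value outside its range is refused whole. "gripper" is the opening, from -1 (shut) to 1 (fully open), set as the call begins (left out, the last holds). The fingers move at their own pace and stop on an object; "grip_force" is the grip in N (left out, the last holds). Time passes only in rows, so rows that repeat a pose let the fingers close. It gives the time, the measured TCP pose, the force, the opening and the grip force at its end, in the units of the state.
- r.observe(): the state, without advancing time (a new reading comes with each control period).
- r.grab_frame(name): name is "scene" or "top" or "wrist"; returns the picture (400x640x3 uint8, blue, green, red); there is no depth.
- r.camera_params(name): a dict with "fx", "fy", "cx", "cy" (pixels), "extrinsics" (4x4, takes a point from camera to world coordinates). Camera axes: x right, y down, z forward; pixel columns grow to the right and rows downward; lengths in m; the calibration is good to about 2 mm. A picture is of the moment at which its call begins: read the wrist's pose just before it. camera_params takes no time and is no camera call; for the wrist camera it gives the pose at the moment of the call.
- r.finish_job(): hands the job in; it is judged then, once.
Trained networks look in the newest picture that a camera, given by its name, has taken for a name from the list of things; names that differ only in an ending like _2 or _b are one class to them, and where a whole thing is asked for, a point or a joint stands for the part that bears it (a point fixed in the world has none). Each returns a list of dicts, best first, with "conf" (0 to 1); they miss things now and then, are a little off and sometimes report something else, mostly with a low value. They report only what shows in the picture. A call takes as long as a camera call.
- r.regions_of(camera, label): "region" (400x640 bool, what is visible of it) and "box" ([centre column, centre row, width, height] in pixels, round what is visible of it).
The state is a dict: "time_s": time; "joint_pos": joint angles; "dq": joint speeds; "joint_torque": joint torques, N m; "eef_pos": TCP position; "orientation": TCP orientation; "wrist_force": force on the tool from outside, world axes, zero at the start; "ft_torque": the same for the moment, N m; "grip_width": opening from 0.0 (shut) to 1.0 (fully open); "gripper_force": force on a finger pad.
Only numpy, scipy, OpenCV 4.12 (cv2) and the standard library are available. Lean on these libraries where they do the work, as an engineer would, in place of code of your own. Each camera call takes 0.05 s, during which the arm holds its last target. There are 200 camera calls.

### The job

Get the fraction collector ready for its next run: set every tube rack on the bench down into a lane of the collector's tray, fully down between the ribs, then swing the keeper bar shut across the lanes until it clicks home, and slide the waste jug, without lifting or tipping it, from its parking place to the black ring under the waste outlet. Only when the racks are locked in and the jug is under the outlet, throw the valve lever into the waste notch, and leave the two bottles and the vial box where they stand.

Things in the scene. Friction and masses are not known exactly. Their poses are not given: they have to be found in the camera images.
- tray: grey fraction-collector tray fixed to the bench, 204 x 117 mm, open on top: four lanes side by side along its x (pitch 48 mm), each running along y. Origin at bench level in the middle of the lanes. Floor 4 mm up; lanes 44 mm wide, parted by ribs with tops 12 mm up; side walls 16 mm high. Wall 20 mm high at the +y end (inner face y = 0.054); the -y end is open, for the keeper bar to close
- housing_top (a point): middle of the top of the white and blue drive housing along the tray's +x side, 50 mm above the bench, 60 mm (x) by 190 mm (y); a parked arm above it reaches 111 mm up. A steel catch block, 50 mm high, stands at the tray's (0.130, -0.064)
- lane0 (a point): middle of the floor of lane 0, the lane at the tray's -x side, 4 mm above the bench, at the tray's (-0.072, 0); lanes 1, 2, 3 follow at x = -0.024, 0.024, 0.072. Axes as the tray's (y along the lane)
- keeper (a joint): steel keeper bar, swings level on an upright hinge at the tray's (-0.104, -0.058) corner. 0 = shut along the tray's +x across the open lane ends; grows to 0.9 rad as its free end swings out to the tray's -y. Stays where left. Over the last 0.08 rad its nose must be pushed past a sprung roller (about 8 N at the knob), which then snaps it home at 0 against a stop
- keeper_nose (a point): free end of the keeper bar, 208 mm from the hinge; the bar is 6 mm thick, 30 to 46 mm above the bench. Shut, its inner face lies at the tray's y = -0.055, so a rack has 9 mm of play along its lane, origin near y = 0; a rack standing out a little is pushed in by the bar
- keeper_knob (a point): top of the keeper bar's upright black knob, on its axis: cylinder 18 mm in diameter, from 41 to 92 mm above the bench, standing 152 mm along the bar from the hinge and 24 mm to the bar's outer side (the side away from the racks)
- keeper_hinge (a point): point on the keeper bar's hinge axis, 38 mm above the bench
- rack0: white tube rack, 38 mm wide (own x), 100 mm long (own y), two rows of five captive glass tubes; a flat carrying fin up the middle, 12 mm thick (x), 60 mm long (y), for lifting. Origin at the centre of the underside; block 45 mm high, tube tops 60, fin top 105 mm above it. About 0.3 kg, heavy steel base plate. 3 or 4 like racks are there (an absent one has no pose); either way round is right
- rack1: white tube rack, 38 mm wide (own x), 100 mm long (own y), two rows of five captive glass tubes; a flat carrying fin up the middle, 12 mm thick (x), 60 mm long (y), for lifting. Origin at the centre of the underside; block 45 mm high, tube tops 60, fin top 105 mm above it. About 0.3 kg, heavy steel base plate. 3 or 4 like racks are there (an absent one has no pose); either way round is right
- rack2: white tube rack, 38 mm wide (own x), 100 mm long (own y), two rows of five captive glass tubes; a flat carrying fin up the middle, 12 mm thick (x), 60 mm long (y), for lifting. Origin at the centre of the underside; block 45 mm high, tube tops 60, fin top 105 mm above it. About 0.3 kg, heavy steel base plate. 3 or 4 like racks are there (an absent one has no pose); either way round is right
- rack3: white tube rack, 38 mm wide (own x), 100 mm long (own y), two rows of five captive glass tubes; a flat carrying fin up the middle, 12 mm thick (x), 60 mm long (y), for lifting. Origin at the centre of the underside; block 45 mm high, tube tops 60, fin top 105 mm above it. About 0.3 kg, heavy steel base plate. 3 or 4 like racks are there (an absent one has no pose); either way round is right
- station: divert-valve station fixed to the bench: grey drip plate 6 mm thick, x -0.060 to 0.105, y -0.12 to 0.12 from its origin at bench level. White ring mark (parking) at (0, 0.06), black ring mark (waste outlet) at (0, -0.06), each 82 mm across. White valve block 50 x 75 mm, 94 mm high, at (0.075, -0.06); from it a thin steel spout reaches over the black ring's middle, 82 to 96 mm above the bench
- outlet_mark (a point): centre of the black ring mark under the waste outlet, on the drip plate's top, 6 mm above the bench; axes as the station's
- park_mark (a point): centre of the white parking ring, on the drip plate's top; axes as the station's
- jug: waste jug: open stainless beaker, 72 mm across, 68 mm high, with a strap handle sticking out towards its own -x. Origin at the centre of its underside; about 0.35 kg. It starts on or near the white ring, handle roughly towards the robot.
- jug_grip (a point): middle of the upright part of the jug's handle, 72 mm from the jug's axis towards its own -x, 42 mm above its underside. The strap is 10 mm thick (own y), 12 mm deep (x), and reaches from 20 to 64 mm above the underside.
- valve_lever (a joint): lever on the valve block: upright at 0, tips along the station's y; three sprung notches: -0.55 rad collect (towards the parking ring's side, station +y), 0 off, 0.55 waste (station -y, away from the parking ring; a black dot on the block's top marks that side). Stops at -0.6 and 0.6. About 4 N at the tip takes it out of a notch; let go, it springs into the nearest notch
- valve_tip (a point): centre of the lever's round black knob, 22 mm in diameter, 65 mm from the pivot
- valve_pivot (a point): the lever's pivot, 100 mm above the bench; axes as the station's (the lever turns about its x)
- amber_bottle: amber solvent bottle with blue cap, 80 mm across, 170 mm high, not part of the job; origin under its centre
- clear_bottle: clear bottle with blue cap, 64 mm across, 120 mm high, not part of the job; origin under its centre
- vial_box: open cardboard box with partitions, 90 x 130 x 50 mm, not part of the job; origin under its centre

How it is judged:
By the outcome, as a careful person would: the job done as asked, in the order asked, and still so for the second after the job is handed in, with the robot touching nothing.
Of rack0, rack1, rack2, rack3 only 3 to 4 are there at a start; the rules pass over those that are not, and their reading is None.
At some moment in a run one of rack0, rack1, rack2, rack3 may be knocked a few centimetres aside while the robot is not near it.
Once in a run the grip may slacken for a moment while it holds something.
It also fails if it takes over 210 s, if anything falls off the work surface, if the arm or the gripper's body presses on something with over 40 N, if the wrist force passes 120 N, or if a joint passes its speed limit or range.

## Working session

There is one attempt and no reset: what is moved stays moved. The work goes in short steps, Python scripts to look and compute and a tool call to move; the robot and the scene stay as the last step left them, time stands still between calls to the robot, and variables do not carry over. Pictures are saved under pics/ and viewed, at most 14 in all, crops included, and the job is handed in when it is done.

Besides the shell and the picture viewer there is one more tool, called as name([rows], argument=value, ...), one row to a line, values as JSON. drive_tool: Moves the arm, as the interface text tells. Shifts and turns lie within -1 to 1; 1 stands for 300 mm of shift or pi rad of turn. Its arguments: {"type":"object","properties":{"series":{"type":"array","items":{"type":"array","items":{"type":"number","minimum":-1,"maximum":1}}},"gripper":{"type":"number"},"grip_force":{"type":"number"}},"required":["series"]}

```bash
ls; mkdir -p pics; python3 - <<'E'
from plant import r
import cv2
print(r.observe())
for c in("scene","top","wrist"):
    im=r.grab_frame(c);cv2.imwrite(f"pics/{c}0.png",im)
    p=r.camera_params(c);print(c,p)
E
```

```text
pics
{'time_s': 0.0, 'joint_pos': array([ 1.10357885e+00,  1.31165251e-01,  1.48928217e+00,  4.20911099e-05,
        1.52298931e+00, -8.54128420e-02]), 'dq': array([-1.07062208e-03, -4.52524823e-04, -5.49877279e-04, -7.82679667e-04,
        1.90148779e-05,  1.53510429e-03]), 'joint_torque': array([ 7.15033966e-04, -5.69367313e+01, -5.00575376e+01, -2.08996385e-04,
        1.38986195e-02,  3.61900914e-05]), 'eef_pos': array([0.22334592, 0.55643657, 0.30284028]), 'orientation': array([-2.71765501e-04,  1.89745825e-01,  9.81832812e-01, -8.81323837e-04]), 'wrist_force': array([-0.0145843 , -0.19788124, -0.74211026]), 'ft_torque': array([-0.01124153, -0.01026373,  0.00364263]), 'gripper_force': 0.0, 'grip_width': 1.00183099811336}
scene {'fx': 467.1280053699044, 'fy': 467.1280053699044, 'cx': 322.2198934934371, 'cy': 194.23547109024952, 'extrinsics': array([[-0.67636376,  0.60277163, -0.42331836,  1.19874906],
       [ 0.73644569,  0.54294871, -0.40355229,  0.60226011],
       [-0.01340972, -0.58469912, -0.81113939,  1.31440024],
       [ 0.        ,  0.        ,  0.        ,  1.        ]])}
top {'fx': 373.1791545046943, 'fy': 373.1791545046943, 'cx': 315.44492080527937, 'cy': 194.15989822532714, 'extrinsics': array([[-0.02289524, -0.99735129,  0.06903773,  0.48682679],
       [-0.99912006,  0.02525381,  0.03348646, -0.0078588 ],
       [-0.03514123, -0.0682103 , -0.99705188,  1.20293915],
       [ 0.        ,  0.        ,  0.        ,  1.        ]])}
wrist {'fx': 348.0691329486192, 'fy': 348.0691329486192, 'cx': 324.03284303937227, 'cy': 198.017844211853, 'extrinsics': array([[ 3.72956335e-01,  8.88839278e-01,  2.66211024e-01,
         1.55829843e-01],
       [ 9.27848895e-01, -3.57285681e-01, -1.06973692e-01,
         5.84040512e-01],
       [ 3.09680367e-05,  2.86900121e-01, -9.57960500e-01,
         3.72556024e-01],
       [ 0.00000000e+00,  0.00000000e+00,  0.00000000e+00,
         1.00000000e+00]])}
```

View pics/top0.png

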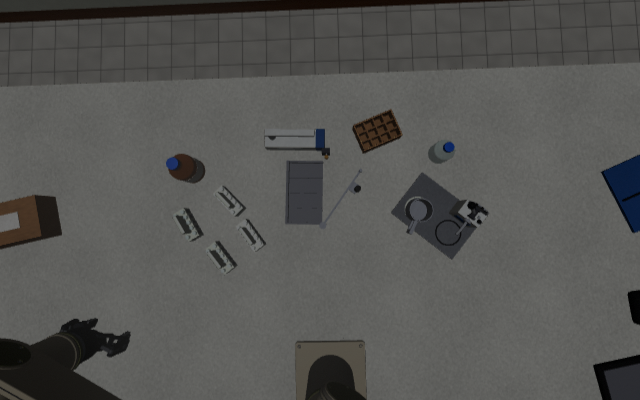

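View pics/scene0.png

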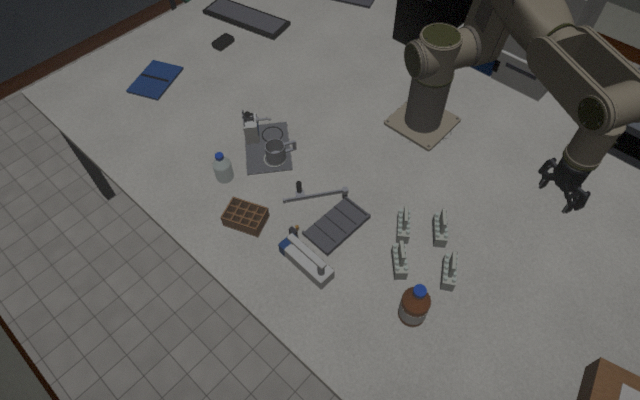

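```bash
cat > h.py <<'E'
from plant import r
import numpy as np, cv2
from scipy.optimize import minimize
from scipy.spatial.transform import Rotation as R
def box(x0,x1,y0,y1,z0,z1): return np.array([[x,y,z] for x in(x0,x1) for y in(y0,y1) for z in(z0,z1)])
def cyl(rad,z0,z1,x=0,y=0):
    a=np.linspace(0,2*np.pi,24,endpoint=False); c=np.c_[x+rad*np.cos(a),y+rad*np.sin(a)]
    return np.vstack([np.c_[c,np.full(24,z)] for z in(z0,z1)])
RACK=[box(-.019,.019,-.05,.05,0,.045),box(-.006,.006,-.03,.03,0,.105)]+[cyl(.006,.045,.06,sx*.0125,k*.019) for sx in(-1,1) for k in range(-2,3)]
TRAY=[box(-.102,.102,-.058,.054,0,.004),box(-.102,.102,.054,.059,0,.02),box(-.102,-.096,-.058,.054,0,.016),box(.096,.102,-.058,.054,0,.016)]
STAT=[box(-.06,.105,-.12,.12,0,.006),box(.05,.1,-.0975,-.0225,0,.094)]
JUG=[cyl(.036,.006,.074),box(-.078,-.066,-.005,.005,.026,.07)]
KNOB=[cyl(.009,.041,.092)]
def proj(P,p):
    E=np.linalg.inv(p["extrinsics"]); Q=P@E[:3,:3].T+E[:3,3]
    return np.c_[p["fx"]*Q[:,0]/Q[:,2]+p["cx"],p["fy"]*Q[:,1]/Q[:,2]+p["cy"]]
def ray(u,v,p,z):
    E=p["extrinsics"]; d=E[:3,:3]@[(u-p["cx"])/p["fx"],(v-p["cy"])/p["fy"],1]; o=E[:3,3]
    return o+d*(z-o[2])/d[2]
def world(P,q): return P@R.from_euler("z",q[2]).as_matrix().T+[q[0],q[1],0]
def render(M,q,p,S=4):
    im=np.zeros((400*S,640*S),np.uint8)
    for P in M:
        uv=proj(world(P,q),p); h=cv2.convexHull(np.float32((uv+.5)*S))
        if np.abs(h).max()<1e5: cv2.fillConvexPoly(im,np.int32(np.round(h)),255)
    return cv2.resize(im,(640,400),interpolation=cv2.INTER_AREA)/255.
def fit(M,q0,obs):
    """obs: list of (mask,params)"""
    def f(d):
        q=np.array(q0)+np.array(d)*[.01,.01,.1]
        c=0
        for m,p in obs:
            g=render(M,q,p); c+=1-np.minimum(g,m).sum()/max(np.maximum(g,m).sum(),1)
        return c/len(obs)
    s=minimize(f,np.zeros(3),method="Nelder-Mead",options=dict(initial_simplex=[[1,1,1],[-1.5,.5,0],[.5,-1.5,-1],[.5,.5,2]],xatol=.01,fatol=1e-4,maxiter=250))
    return np.array(q0)+s.x*[.01,.01,.1],s.fun
def move(grasp,yaw=None,o=None,down=True,off=.054):
    """numbers for a move of the grasp point (tool z straight down, tool y along yaw)"""
    o=o or r.observe(); w=o["orientation"]; R0=R.from_quat(w[[1,2,3,0]])
    if yaw is None: yt=R0.as_matrix()[:2,1]; yaw=np.arctan2(yt[1],yt[0])
    best=None
    for k in(0,np.pi):
        a=yaw+k; y=np.array([np.cos(a),np.sin(a),0]); z=np.array([0,0,-1.]); x=np.cross(y,z)
        T=R.from_matrix(np.c_[x,y,z]); rv=(R0.inv()*T).as_rotvec()
        if best is None or np.linalg.norm(rv)<np.linalg.norm(best): best=rv
    d=R0.inv().apply(np.array(grasp)+[0,0,off]-o["eef_pos"])
    return np.round(d/.3,4),np.round(best/np.pi,4)
E
python3 - <<'E'
from h import *
import pickle
out={}
for c in("top","scene"):
    for n in("rack0","tray","station","jug","keeper_knob","valve_tip","housing_top"):
        r0=r.regions_of(c,n)
        print(c,n,[(round(d["conf"],2),np.round(d["box"],1).tolist()) for d in r0])
        out[c,n]=r0
pickle.dump(out,open("reg.pkl","wb"))
E
```

```text
top rack0 [(0.83, [219.8, 257.0, 32.5, 30.8]), (0.7, [227.4, 201.4, 29.0, 33.1]), (0.67, [250.2, 238.5, 29.9, 31.2]), (0.61, [188.7, 226.0, 32.6, 37.6]), (0.6, [187.6, 168.2, 39.0, 27.5])]
top tray [(0.66, [313.3, 179.4, 93.8, 99.8]), (0.3, [474.4, 210.3, 11.3, 17.4])]
top station [(0.66, [439.9, 216.1, 96.3, 80.3])]
top jug [(0.74, [378.1, 131.2, 47.5, 44.3]), (0.66, [418.8, 214.4, 29.8, 36.2])]
top keeper_knob [(0.53, [340.9, 198.8, 40.1, 58.9]), (0.47, [311.8, 178.0, 91.4, 102.6])]
top valve_tip [(0.48, [472.9, 209.2, 5.2, 16.6])]
top housing_top [(0.85, [315.3, 177.8, 96.0, 96.8])]
scene rack0 [(0.93, [397.8, 261.7, 16.4, 42.2]), (0.89, [403.1, 225.1, 15.7, 39.3]), (0.89, [451.6, 273.1, 22.0, 37.8]), (0.7, [438.5, 228.1, 19.0, 37.7])]
scene tray [(0.69, [325.1, 235.6, 92.8, 104.6]), (0.47, [316.4, 193.2, 66.0, 20.4]), (0.28, [415.6, 304.7, 29.5, 43.0])]
scene station [(0.57, [266.2, 142.3, 49.0, 64.3])]
scene jug [(0.92, [281.2, 154.2, 34.2, 29.7])]
scene keeper_knob [(0.86, [315.4, 193.4, 66.7, 19.8]), (0.41, [247.8, 118.5, 6.6, 8.1])]
scene valve_tip []
scene housing_top [(0.72, [326.5, 236.3, 94.8, 109.8]), (0.51, [313.6, 192.3, 63.4, 21.6])]
```

View pics/wrist0.png

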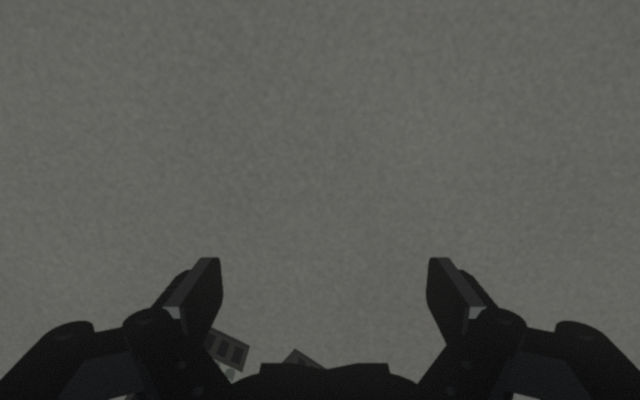

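```bash
python3 - <<'E'
from h import *
import pickle
o=pickle.load(open("reg.pkl","rb")); pt=r.camera_params("top"); ps=r.camera_params("scene")
for d in o["top","rack0"][:4]:
    c=d["box"]; g=ray(c[0],c[1],pt,.03)
    uv=proj(np.array([[g[0],g[1],.04]]),ps)[0]
    s=min(o["scene","rack0"],key=lambda e:np.hypot(*(np.array(e["box"][:2])-uv)))
    # yaw from mask PCA
    ys,xs=np.nonzero(d["region"]); P=np.array([ray(x,y,pt,.03)[:2] for x,y in zip(xs,ys)])
    w,V=np.linalg.eigh(np.cov(P.T)); yaw=np.arctan2(V[1,1],V[0,1])-np.pi/2
    q0=[g[0],g[1],yaw]
    print(np.round(q0,3),s["box"][:2]-uv)
    for ob in ([(d["region"],pt)],[(s["region"],ps)],[(d["region"],pt),(s["region"],ps)]):
        q,e=fit(RACK,q0,ob); print("   ",np.round(q,4),round(e,3))
for n,px in dict(tray=(305,192),tl=(286,162),tr=(322,162),bl=(286,223),br=(322,224),hinge=(322,226),knob=(357,188),station=(440,216)).items():
    print(n,np.round(ray(*px,pt,dict(knob=.09,hinge=.046).get(n,.012)),3))
print(move([.5,.12,.30],0.))
print(R.from_quat(r.observe()["orientation"][[1,2,3,0]]).as_matrix().round(2))
E
```

```text
[ 0.378  0.337 -4.028] [-2.05666509  0.55255866]
    [ 0.3764  0.3329 -4.0432] 0.082
    [ 0.3779  0.3351 -4.0517] 0.075
    [ 0.377   0.3337 -4.0465] 0.083
[ 0.552  0.312 -0.783] [-3.25582319  2.68778784]
    [ 0.5545  0.3087 -0.8074] 0.088
    [ 0.5542  0.3078 -0.8161] 0.079
    [ 0.5546  0.3086 -0.8078] 0.087
[ 0.433  0.24  -4.061] [-2.36044867  3.78078911]
    [ 0.444   0.2393 -4.0264] 0.081
    [ 0.4401  0.2369 -4.1037] 0.099
    [ 0.4429  0.2392 -4.1025] 0.095
[ 0.477  0.436 -4.105] [2.23285855 5.84595412]
    [ 0.4833  0.4399 -4.1923] 0.05
    [ 0.4835  0.4408 -4.2002] 0.053
    [ 0.4831  0.4407 -4.1959] 0.057
tray [0.577 0.065 0.012]
tl [0.676 0.125 0.012]
tr [0.672 0.009 0.012]
bl [0.479 0.128 0.012]
br [0.474 0.013 0.012]
hinge [0.468 0.013 0.046]
knob [ 0.579 -0.095  0.09 ]
station [ 0.49  -0.359  0.012]
(array([-1.3977, -1.0078, -0.1669]), array([ 0.    , -0.    ,  0.3785]))
[[-0.93  0.37  0.  ]
 [ 0.37  0.93  0.  ]
 [ 0.    0.   -1.  ]]
```

drive_tool([
  [-0.2,-0.12,-0.05,0,0,0.06],
  [-0.4,-0.24,-0.1,0,0,0.12],
  [-0.6,-0.35,-0.14,0,0,0.18],
  [-0.79,-0.465,-0.185,0,0,0.24],
  [-0.79,-0.465,-0.185,0,0,0.3],
  [-0.79,-0.465,-0.185,0,0,0.3785],
  [-0.79,-0.465,-0.185,0,0,0.3785],
  [-0.79,-0.465,-0.185,0,0,0.3785],
  [-0.79,-0.465,-0.185,0,0,0.3785],
])

```text
time_s: 1.98
eef_pos: [0.3914, 0.3391, 0.3594]
orientation: [-0.0, 0.706, 0.708, 0.0]
wrist_force: [-0.2, -0.4, -0.1]
grip_width: 1.0
gripper_force: 0.0
```

drive_tool([
  [-0.18,0.14,-0.05,0,0,0],
  [-0.36,0.28,-0.1,0,0,0],
  [-0.54,0.42,-0.14,0,0,0],
  [-0.727,0.561,-0.185,0,0,0],
  [-0.727,0.561,-0.185,0,0,0],
  [-0.727,0.561,-0.185,0,0,0],
  [-0.727,0.561,-0.185,0,0,0],
  [-0.727,0.561,-0.185,0,0,0],
], gripper=-0.3)

```text
time_s: 2.98
eef_pos: [0.5591, 0.1221, 0.4147]
orientation: [-0.0, 0.706, 0.708, -0.0]
wrist_force: [-0.7, 0.1, 0.1]
grip_width: 0.351
gripper_force: 0.0
```

```bash
python3 - <<'E'
from h import *
p=r.camera_params("wrist"); im=r.grab_frame("wrist"); cv2.imwrite("pics/w1.png",im); np.save("w1p.npy",p)
print(r.observe()["joint_pos"].round(3))
import pickle
regs={}
for n in("rack0","tray","keeper_knob","keeper_nose"):
    regs[n]=r.regions_of("wrist",n); print(n,[(round(d["conf"],2),np.round(d["box"],1).tolist()) for d in regs[n]])
pickle.dump(regs,open("w1.pkl","wb"))
E
```

```text
[0.125 0.037 1.387 0.    1.718 0.123]
rack0 [(0.74, [153.2, 8.2, 39.7, 16.4]), (0.71, [233.0, 52.8, 87.2, 71.9]), (0.68, [313.0, 22.1, 67.6, 43.7])]
tray [(0.78, [387.2, 214.2, 269.7, 230.7]), (0.19, [303.5, 358.5, 46.0, 22.7])]
keeper_knob [(0.62, [307.1, 276.6, 107.1, 107.4])]
keeper_nose [(0.69, [306.2, 276.4, 106.3, 109.9])]
```

View pics/w1.png

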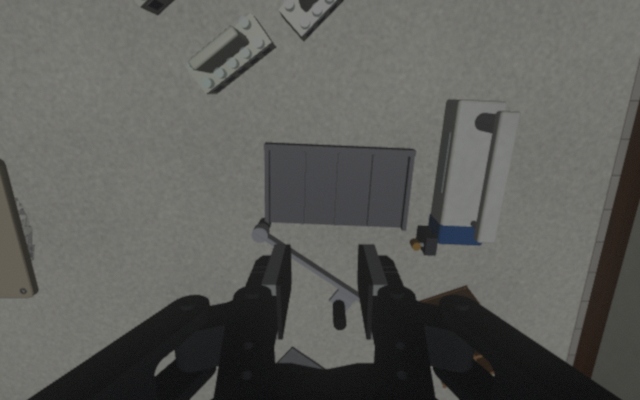

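```bash
python3 - <<'E'
from h import *
im=cv2.imread("pics/w1.png"); p=np.load("w1p.npy",allow_pickle=True).item()
g=cv2.GaussianBlur(cv2.cvtColor(im,cv2.COLOR_BGR2GRAY),(3,3),0)
print(g[180,290],g[130,330],g[100,330])
sub=np.zeros_like(g); sub[130:245,245:428]=1
t,_=cv2.threshold(g[sub>0],0,255,cv2.THRESH_OTSU); m=((g<t)&(sub>0)).astype(np.uint8)
n,L,st,_=cv2.connectedComponentsWithStats(m); m=L==L[200,320]; print(t,st[L[200,320]])
m=cv2.morphologyEx(m.astype(np.uint8),cv2.MORPH_OPEN,np.ones((9,9)))
m=cv2.morphologyEx(m,cv2.MORPH_CLOSE,np.ones((9,9)))
q,e=fit(TRAY,[.575,.069,-.02],[(m,p)]); print(np.round(q,4),e)
big=cv2.resize(im[130:245,245:428],None,fx=4,fy=4,interpolation=cv2.INTER_CUBIC)
def ln(a,b,c):
    uv=proj(world(np.array([a,b],float),q),p); uv=((uv-[245,130]+.5)*4).astype(int); cv2.line(big,tuple(map(int,uv[0])),tuple(map(int,uv[1])),c,1)
for x in(-.048,0,.048): ln([x,-.058,.012],[x,.054,.012],(0,0,255))
for x in(-.096,.096): ln([x,-.058,.016],[x,.054,.016],(0,255,0))
ln([-.096,.054,.02],[.096,.054,.02],(0,255,0)); ln([-.102,-.058,.0],[.102,-.058,0],(255,255,0)); ln([-.102,.059,.02],[.102,.059,.02],(255,255,0))
cv2.imwrite("pics/w1t.png",big)
E
```

```text
71 111 114
90.0 [  254   142   162   103 11974]
[ 0.5778  0.0699 -0.0386] 0.02371170101627207
```

View pics/w1t.png

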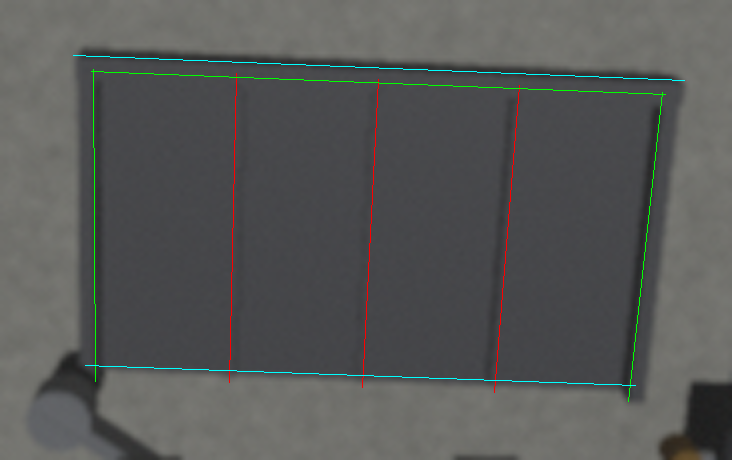

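```bash
python3 - <<'E'
from h import *
print(move([.5546,.3086,.16],-.808))
E
```

```text
(array([ 0.6235, -0.0156,  0.6698]), array([ 0.    , -0.    ,  0.2575]))
```

drive_tool([
  [0.12,-0.003,0.13,0,0,0.05],
  [0.25,-0.006,0.26,0,0,0.1],
  [0.37,-0.009,0.4,0,0,0.15],
  [0.5,-0.012,0.53,0,0,0.2],
  [0.6235,-0.0156,0.6698,0,0,0.2575],
  [0.6235,-0.0156,0.6698,0,0,0.2575],
  [0.6235,-0.0156,0.6698,0,0,0.2575],
  [0.6235,-0.0156,0.6698,0,0,0.2575],
])

```text
time_s: 4.22
eef_pos: [0.5563, 0.3076, 0.2162]
orientation: [0.0, 0.928, 0.372, 0.002]
wrist_force: [0.1, 0.4, 0.5]
grip_width: 0.353
gripper_force: 0.0
```

```bash
cat > look.py <<'E'
# fit racks seen by top & scene, starting from given guesses
from h import *
import sys,json
def look(guesses,cams=("top","scene")):
    D={}
    for c in cams:
        r.grab_frame(c); D[c]=(r.regions_of(c,"rack0"),r.camera_params(c))
    for q0 in guesses:
        ob=[]
        for c,(ds,p) in D.items():
            uv=proj(np.array([[q0[0],q0[1],.04]]),p)[0]
            if not ds: continue
            d=min(ds,key=lambda e:np.hypot(*(np.array(e["box"][:2])-uv)))
            n=np.hypot(*(np.array(d["box"][:2])-uv))
            if n<25: ob.append((d["region"],p))
        for k in range(len(ob)): print("  ",np.round(fit(RACK,q0,ob[k:k+1])[0],4),end="")
        if ob: q,e=fit(RACK,q0,ob); print(len(ob),np.round(q,4).tolist(),round(e,3))
        else: print("none for",q0)
E
python3 - <<'E'
from look import *
cv2.imwrite("pics/w2.png",r.grab_frame("wrist"))
print(r.observe()["eef_pos"],move([.5546,.3086,.088],-.808))
look([[.377,.334,-.904],[.443,.239,-.96],[.483,.4405,-1.054],[.5546,.3086,-.808]])
E
```

```text
[0.55627248 0.30749297 0.21617967] (array([-0.0023, -0.0068,  0.2473]), array([ 0.0004, -0.001 , -0.0004]))
   [ 0.3756  0.3358 -0.9513]1 [0.3756, 0.3358, -0.9513] 0.083
   [ 0.4447  0.2393 -0.9591]   [ 0.4461  0.2522 -1.1365]2 [0.4446, 0.2399, -0.95] 0.453
   [ 0.4822  0.447  -0.898 ]   [ 0.4829  0.4401 -1.0698]2 [0.4826, 0.4401, -1.0722] 0.233
   [ 0.5428  0.2968 -0.8674]   [ 0.5552  0.3078 -0.811 ]2 [0.5543, 0.3077, -0.8257] 0.19
```

View pics/w2.png

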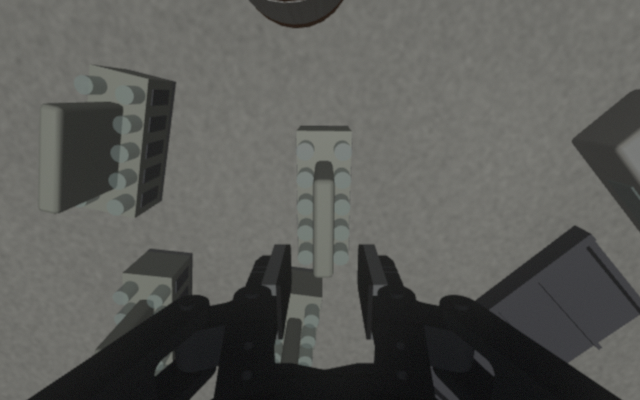

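drive_tool([
  [-0.001,-0.003,0.1,0,0,0],
  [-0.002,-0.006,0.2,0,0,0],
  [-0.002,-0.006,0.247,0,0,0],
  [-0.002,-0.006,0.247,0,0,0],
  [-0.002,-0.006,0.247,0,0,0],
])

```text
time_s: 5.1
eef_pos: [0.5543, 0.3092, 0.1414]
orientation: [-0.0, 0.928, 0.372, 0.001]
wrist_force: [0.4, 0.6, 0.1]
grip_width: 0.351
gripper_force: 0.0
```

drive_tool([
  [0,0,0,0,0,0],
  [0,0,0,0,0,0],
  [0,0,0,0,0,0],
  [0,0,0,0,0,0],
  [0,0,0,0,0,0],
], gripper=-1, grip_force=70)

```text
time_s: 5.72
eef_pos: [0.5544, 0.3091, 0.1414]
orientation: [0.0, 0.928, 0.372, 0.001]
wrist_force: [0.3, -0.5, 5.8]
grip_width: 0.13
gripper_force: 71.0
```

```bash
cat >> h.py <<'E'
T=np.array([.578,.070,-.0386])
def lane(k,z,y=0,cur=None):
    """grasp-point move putting a centrally held rack over lane k"""
    w=world(np.array([[-.072+.048*k,y,z]]),T)[0]; return move(w,T[2])
E
python3 - <<'E'
from h import *
print(r.observe()["eef_pos"],lane(3,.16))
E
```

```text
[0.55437893 0.30914704 0.14139277] (array([-0.3254,  0.8037, -0.242 ]), array([ 0.0006, -0.0006, -0.2453]))
```

drive_tool([
  [0,0,-0.12,0,0,0],
  [0,0,-0.242,0,0,0],
  [-0.07,0.16,-0.242,0,0,-0.05],
  [-0.13,0.32,-0.242,0,0,-0.1],
  [-0.2,0.48,-0.242,0,0,-0.15],
  [-0.26,0.64,-0.242,0,0,-0.2],
  [-0.3254,0.8037,-0.242,0,0,-0.2453],
  [-0.3254,0.8037,-0.242,0,0,-0.2453],
  [-0.3254,0.8037,-0.242,0,0,-0.2453],
  [-0.3254,0.8037,-0.242,0,0,-0.2453],
])

```text
time_s: 6.98
eef_pos: [0.6486, 0.0684, 0.2121]
orientation: [-0.0, 0.72, 0.694, -0.0]
wrist_force: [-0.6, -0.1, -2.2]
grip_width: 0.133
gripper_force: 69.9
```

```bash
python3 - <<'E'
from h import *
o=r.observe();print(o["eef_pos"],o["grip_width"],o["gripper_force"],o["wrist_force"],lane(3,.092))
p=r.camera_params("wrist"); im=r.grab_frame("wrist"); np.save("w3p.npy",p)
for k in (-.048,0,.048):
    a=proj(world(np.array([[k,-.05,.012],[k,.054,.012]]),T),p); print(a.round(1).tolist())
cv2.imwrite("pics/w3.png",im)
E
```

```text
[0.64862943 0.06837914 0.21208732] 0.13294766083416032 69.88940834999084 [-0.60083197 -0.08625785 -2.18150013] (array([-0.0038,  0.0047,  0.2203]), array([-0.0003, -0.0001,  0.0003]))
[[183.3, 248.0], [167.5, 122.3]]
[[240.2, 248.1], [230.8, 122.3]]
[[297.0, 248.1], [294.0, 122.3]]
```

View pics/w3.png

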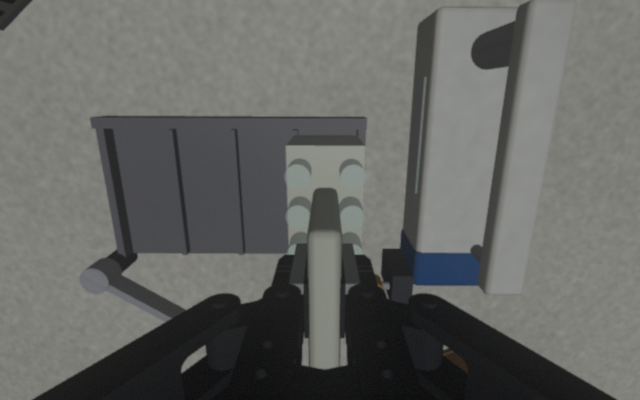

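```bash
python3 - <<'E'
from h import *
im=cv2.imread("pics/w3.png"); p=np.load("w3p.npy",allow_pickle=True).item()
g=cv2.cvtColor(im,cv2.COLOR_BGR2GRAY).astype(int)
for row in(200,):
    print("L",g[row-3:row+4,90:135].mean(0).astype(int)); print("170",g[row-3:row+4,165:195].mean(0).astype(int)); print("r2",g[row-3:row+4,226:252].mean(0).astype(int))
for n,x,z in(("wall out top",-.102,.016),("wall out bot",-.102,0),("wall in top",-.096,.016),("wall in bot",-.096,.004),("wall4 in top",-.094,.016),("r1 L top",-.05,.012),("r1 R top",-.046,.012),("r1R bot",-.046,.004),("r2L",-.002,.012),("r2R",.002,.012),("r2Rb",.002,.004)):
    a=proj(world(np.array([[x,-.05,z],[x,.054,z]]),T),p); print(n,np.round(np.interp(200,a[::-1,1],a[::-1,0]),1))
# back wall outer top corners observed
print(proj(world(np.array([[-.102,.059,.02],[.102,.059,.02],[-.102,.054,.02],[-.096,-.058,.004]]),T),p).round(1))
E
```

```text
L [124 124 123 124 123 124 125 125 125 125 125 126 127 128 128 128 126 120
 101  80  75  75  75  75  74  65  49  42  40  40  41  41  40  42  54  68
  74  75  74  74  74  74  74  74  74]
170 [74 74 74 74 74 75 74 74 74 74 74 74 74 74 71 59 43 37 42 56 70 74 74 74
 74 74 74 75 74 74]
r2 [76 75 75 76 75 75 75 75 75 76 75 75 74 62 45 50 66 74 76 76 76 76 76 76
 76 76]
wall out top 107.3
wall out bot 119.6
wall in top 114.9
wall in bot 123.9
wall4 in top 117.4
r1 L top 174.8
r1 R top 179.7
r1R bot 183.9
r2L 234.1
r2R 239.1
r2Rb 241.5
[[ 88.3 116.1]
 [366.7 116.3]
 [ 89.6 123.1]
 [132.9 252.6]]
```

drive_tool([
  [-0.002,0.003,0.06,0,0,0],
  [-0.004,0.005,0.12,0,0,0],
  [-0.004,0.005,0.15,0,0,0],
  [-0.004,0.005,0.17,0,0,0],
  [-0.004,0.005,0.19,0,0,0],
  [-0.004,0.005,0.205,0,0,0],
  [-0.004,0.005,0.215,0,0,0],
  [-0.004,0.005,0.22,0,0,0],
  [-0.004,0.005,0.22,0,0,0],
])

```text
time_s: 8.15
eef_pos: [0.6507, 0.0658, 0.1465]
orientation: [0.0, 0.721, 0.693, 0.0]
wrist_force: [0.2, -1.1, -2.2]
grip_width: 0.133
gripper_force: 69.7
```

```bash
python3 - <<'E'
from h import *
o=r.observe();print(o["eef_pos"],o["grip_width"],o["gripper_force"],o["wrist_force"],o["ft_torque"],lane(3,.0918))
E
```

```text
[0.65067588 0.06575855 0.14651868] 0.13314979966629933 69.70665693283081 [ 0.15480986 -1.07299842 -2.24610962] [-0.05311341  0.03060121  0.00429195] (array([ 0.0048, -0.0026,  0.0024]), array([0.    , 0.    , 0.0001]))
```

drive_tool([
  [0.002,-0.002,0.005,0,0,0],
  [0.002,-0.002,0.005,0,0,0],
  [0.002,-0.002,0.005,0,0,0],
])

```text
time_s: 8.52
eef_pos: [0.6505, 0.0663, 0.1455]
orientation: [0.0, 0.721, 0.693, 0.0]
wrist_force: [0.0, -2.3, 2.1]
grip_width: 0.132
gripper_force: 70.1
```

drive_tool([
  [0,0,0,0,0,0],
  [0,0,0,0,0,0],
  [0,0,0,0,0,0],
  [0,0,0,0,0,0],
  [0,0,-0.2,0,0,0],
  [0,0,-0.3,0,0,0],
  [0,0,-0.3,0,0,0],
  [0,0,-0.3,0,0,0],
], gripper=-0.3)

```text
time_s: 9.52
eef_pos: [0.6497, 0.0664, 0.2341]
orientation: [-0.0, 0.721, 0.693, -0.0]
wrist_force: [-1.5, 0.1, -0.5]
grip_width: 0.354
gripper_force: 0.0
```

```bash
python3 - <<'E'
from look import *
p=r.camera_params("wrist"); cv2.imwrite("pics/w4.png",r.grab_frame("wrist"))
o=r.observe(); print(o["eef_pos"])
w=world(np.array([[.072,0,0]]),T)[0]; print(w)
look([[.3756,.335,-.92],[.444,.239,-.95],[.483,.4405,-1.06],[w[0],w[1],T[2]]])
print(move([.444,.239,.2],-.95))
E
```

```text
[0.64932093 0.06637228 0.23326743]
[0.64994637 0.06722149 0.        ]
   [ 0.3764  0.3343 -0.8978]   [ 0.3778  0.3362 -0.926 ]2 [0.3766, 0.3354, -0.9218] 0.094
   [ 0.4514  0.2462 -0.778 ]   [ 0.4434  0.2395 -0.9817]2 [0.4442, 0.2405, -0.9684] 0.415
   [ 0.4824  0.4401 -1.0651]   [ 0.4836  0.4404 -1.0587]2 [0.4833, 0.4407, -1.0706] 0.071
   [0.643  0.0767 0.0757]1 [0.643, 0.0767, 0.0757] 0.764
(array([ 0.5486, -0.7066, -0.067 ]), array([-0.0007,  0.0004,  0.2902]))
```

drive_tool([
  [0.1,-0.12,0,0,0,0.05],
  [0.2,-0.25,0,0,0,0.1],
  [0.3,-0.4,0.02,0,0,0.15],
  [0.42,-0.55,0.05,0,0,0.2],
  [0.547,-0.706,0.0977,0,0,0.25],
  [0.547,-0.706,0.0977,0,0,0.295],
  [0.547,-0.706,0.0977,0,0,0.295],
  [0.547,-0.706,0.0977,0,0,0.295],
  [0.547,-0.706,0.0977,0,0,0.295],
])

```text
time_s: 10.9
eef_pos: [0.4454, 0.238, 0.2058]
orientation: [0.0, 0.954, 0.298, 0.0]
wrist_force: [-0.0, -0.2, 0.4]
grip_width: 0.35
gripper_force: 0.0
```

drive_tool([
  [0,0,0.1,0,0,0],
  [0,0,0.18,0,0,0],
  [0,0,0.207,0,0,0],
  [0,0,0.207,0,0,0],
  [0,0,0.207,0,0,0],
])

```text
time_s: 11.52
eef_pos: [0.4456, 0.2387, 0.1448]
orientation: [-0.0, 0.955, 0.298, 0.001]
wrist_force: [-0.0, -0.7, 0.9]
grip_width: 0.351
gripper_force: 0.0
```

```bash
python3 - <<'E'
from look import *
o=r.observe();print(o["wrist_force"],move([.4440,.2395,.088],-.967))
look([[.3756,.335,-.92],[.444,.239,-.95],[.483,.4405,-1.06]],("scene",))
E
```

```text
[-0.00552608 -0.7003136   0.92961381] (array([-0.0028, -0.0052,  0.0093]), array([ 0.0001, -0.0006,  0.0006]))
   [ 0.3779  0.3366 -0.9112]1 [0.3779, 0.3366, -0.9112] 0.074
   [ 0.4449  0.2417 -0.9835]1 [0.4449, 0.2417, -0.9835] 0.133
   [ 0.4839  0.4411 -1.0731]1 [0.4839, 0.4411, -1.0731] 0.082
```

Rack is where expected; correct, close, and compute the carry.

drive_tool([
  [-0.003,-0.005,0.0093,0,0,0],
  [-0.003,-0.005,0.0093,0,0,0],
  [-0.003,-0.005,0.0093,0,0,0],
])

```text
time_s: 12.0
eef_pos: [0.4431, 0.2393, 0.1408]
orientation: [0.0, 0.954, 0.298, 0.0]
wrist_force: [0.4, 0.3, 0.1]
grip_width: 0.347
gripper_force: 0.0
```

drive_tool([
  [0,0,0,0,0,0],
  [0,0,0,0,0,0],
  [0,0,0,0,0,0],
  [0,0,0,0,0,0],
  [0,0,0,0,0,0],
], gripper=-1, grip_force=70)

```text
time_s: 12.62
eef_pos: [0.4432, 0.2392, 0.1408]
orientation: [0.0, 0.955, 0.298, 0.0]
wrist_force: [-0.1, -1.3, 1.3]
grip_width: 0.126
gripper_force: 68.5
```

```bash
python3 - <<'E'
from h import *
print(r.observe()["eef_pos"],lane(2,.16,.15),lane(2,.16))
E
```

```text
[0.44321374 0.23920634 0.140825  ] (array([ 0.4126,  0.3678, -0.2438]), array([ 1.000e-04, -0.000e+00, -2.949e-01])) (array([ 0.1123,  0.7676, -0.2438]), array([ 1.000e-04, -0.000e+00, -2.949e-01]))
```

drive_tool([
  [0,0,-0.12,0,0,-0.02],
  [0,0,-0.2438,0,0,-0.07],
  [0.14,0.12,-0.2438,0,0,-0.12],
  [0.28,0.24,-0.2438,0,0,-0.17],
  [0.4126,0.3678,-0.2438,0,0,-0.22],
  [0.4126,0.3678,-0.2438,0,0,-0.27],
  [0.4126,0.3678,-0.2438,0,0,-0.295],
  [0.4126,0.3678,-0.2438,0,0,-0.295],
  [0.4126,0.3678,-0.2438,0,0,-0.295],
])

```text
time_s: 13.75
eef_pos: [0.6074, 0.219, 0.2135]
orientation: [-0.0, 0.721, 0.693, -0.0]
wrist_force: [0.5, -0.3, -2.0]
grip_width: 0.133
gripper_force: 70.5
```

```bash
python3 - <<'E'
from h import *
o=r.observe();print(o["eef_pos"],o["grip_width"],o["gripper_force"],lane(2,.16),lane(2,.1))
E
```

```text
[0.60738315 0.21899466 0.21345891] 0.13259459124983666 70.50709247589111 (array([-0.5001,  0.002 , -0.0017]), array([-0.0002,  0.0001, -0.0005])) (array([-0.5   ,  0.0022,  0.1983]), array([-0.0002,  0.0001, -0.0005]))
```

drive_tool([
  [-0.17,0.001,0,0,0,0],
  [-0.34,0.002,0,0,0,0],
  [-0.5,0.002,0,0,0,0],
  [-0.5,0.002,0.05,0,0,0],
  [-0.5,0.002,0.12,0,0,0],
  [-0.5,0.002,0.18,0,0,0],
  [-0.5,0.002,0.19,0,0,0],
  [-0.5,0.002,0.19,0,0,0],
  [-0.5,0.002,0.19,0,0,0],
  [-0.5,0.002,0.19,0,0,0],
])

```text
time_s: 15.0
eef_pos: [0.6033, 0.069, 0.1584]
orientation: [0.001, 0.72, 0.694, -0.0]
wrist_force: [-5.0, -7.9, 13.4]
grip_width: 0.132
gripper_force: 74.8
```

```bash
python3 - <<'E'
from h import *
o=r.observe();print(o["eef_pos"],o["wrist_force"],o["ft_torque"],o["grip_width"],o["gripper_force"],lane(2,.0908))
E
```

```text
[0.60333555 0.0689665  0.1584363 ] [-5.02845452 -7.89973048 13.39927321] [-1.02069091  1.07157085  0.19426411] 0.13168035371057205 74.81176257133484 (array([ 0.0003, -0.0046,  0.0454]), array([0.0006, 0.0007, 0.0004]))
```

drive_tool([
  [0,0,-0.06,0,0,0],
  [0,0,-0.15,0,0,0],
  [0,0,-0.15,0,0,0],
  [0,0,-0.15,0,0,0],
])

```text
time_s: 15.5
eef_pos: [0.6021, 0.0697, 0.2007]
orientation: [-0.0, 0.72, 0.694, -0.0]
wrist_force: [-0.3, -0.0, -3.8]
grip_width: 0.13
gripper_force: 72.7
```

```bash
python3 - <<'E'
from h import *
o=r.observe();print(o["eef_pos"],o["wrist_force"],o["ft_torque"],o["grip_width"],o["gripper_force"])
a=r.grab_frame("wrist"); b=r.grab_frame("scene")[150:300,240:440]; b=cv2.resize(b,(533,400),interpolation=cv2.INTER_CUBIC)
cv2.imwrite("pics/w5.png",cv2.resize(np.hstack([a[60:400,100:540],cv2.resize(b[:,:],(453,340))]),(800,305)))
E
```

```text
[0.60210721 0.06966876 0.20073537] [-0.30611752 -0.02237168 -3.76436676] [ 0.02851391 -0.0020678  -0.04280392] 0.12974804153243266 72.67477869987488
```

View pics/w5.png

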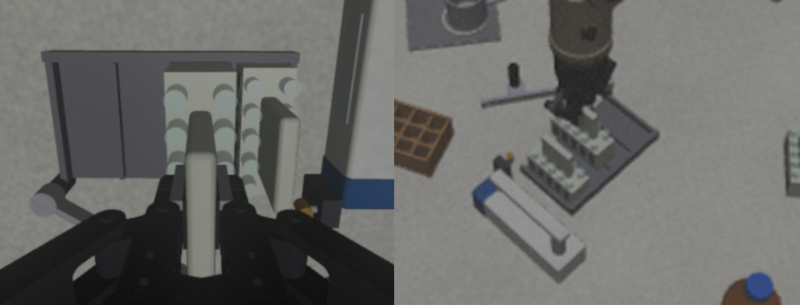

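```bash
python3 - <<'E'
from h import *
p=r.camera_params("wrist"); g=cv2.cvtColor(r.grab_frame("wrist"),cv2.COLOR_BGR2GRAY).astype(int)
print("col 320-330 rows118+",g[118:160,322:330].mean(1).astype(int))
print("col292",g[118:160,290:298].mean(1).astype(int)); print("col355",g[118:160,350:358].mean(1).astype(int))
print("row 150 cols 275+",g[143:147,275:380].mean(0).astype(int))
o=r.observe(); e=o["eef_pos"]; zb=e[2]-.054-.0868
for y in(.04,.046,.05,.054,.058,.062):
    P=np.array([[x,y,z] for z in(.045,0) for x in(-.019,0,.019)])
    W=P@R.from_euler("z",T[2]).as_matrix().T+[e[0],e[1],zb]; print(y,proj(W,p).round(1).tolist())
# placed rack 3, expected far edge corners
P=np.array([[.072+x,.05,.004+z] for z in(.045,0) for x in(-.019,.019)]); print(proj(world(P,T),p).round(1).tolist())
print("rack3 col 405",g[110:160,383:388].mean(1).astype(int)); print("wall", proj(world(np.array([[-.03,.054,.02],[-.03,.059,.02]]),T),p).round(1).tolist(), g[100:140,250:258].mean(1).astype(int))
E
```

```text
col 320-330 rows118+ [ 75  85  86  85  86  85  85  85  86  84  75  65  66  68  69  68  69  68
  68  68  68  75 113 140 143 143 143 143 143 143 143 142 142 142 142 142
 142 142 142 142 142 142]
col292 [ 78  84  84  85  84  84  85  84  84  83  76  68  66  68  68  68  68  67
  68  67  68  74 112 139 142 142 142 142 141 141 141 141 141 141 140 134
 119 107 100  99  99 102]
col355 [ 76  86  86  87  86  86  87  86  86  86  78  68  67  69  69  69  69  69
  68  69  70  83 118 141 144 144 143 144 144 143 143 143 143 143 142 135
 121 111 105 103 102 106]
row 150 cols 275+ [ 81  81  82  82  82  82  83 100 126 140 141 141 141 141 141 142 142 142
 142 141 142 142 142 141 142 142 142 142 142 142 142 142 142 142 142 142
 142 142 142 143 143 143 143 143 143 143 143 143 143 143 143 143 143 142
 143 142 143 143 143 143 143 143 144 143 143 143 143 144 144 144 143 144
 143 143 144 144 144 144 143 143 143 144 143 144 144 144 143 142 130  96
  56  44  44  45  55  66  72 108 138 145 145 145 142 137 133]
0.04 [[284.9, 166.5], [324.3, 166.5], [363.7, 166.5], [293.0, 151.7], [324.3, 151.7], [355.7, 151.7]]
0.
[... 296 characters left out ...]
, 128.3]]
0.058 [[283.6, 128.6], [324.3, 128.6], [364.9, 128.6], [292.2, 121.4], [324.4, 121.4], [356.5, 121.4]]
0.062 [[283.4, 119.8], [324.3, 119.8], [365.2, 119.8], [292.1, 114.4], [324.4, 114.4], [356.7, 114.5]]
[[371.1, 133.4], [431.8, 133.5], [363.4, 127.0], [414.1, 127.0]]
rack3 col 405 [127 127 128 130 130 129 104  63  73  86  87  87  87  86  86  86  87  86
  85  79  70  67  67  69  82 120 144 146 146 146 146 146 145 145 143 129
 111 105 115 135 145 145 146 146 145 145 145 145 144 145]
wall [[248.0, 123.2], [247.5, 115.9]] [129 129 130 130 131 131 130 128 126 124 123 124 125 127 126 109  74  63
  76  81  82  82  82  82  82  82  82  81  81  81  81  81  81  81  81  81
  81  80  80  81]
```

```bash
python3 - <<'E'
from h import *
print(lane(2,.0908+.003,-.0045))
E
```

```text
(array([-0.0154,  0.0013,  0.1745]), array([-0.0008,  0.    ,  0.0001]))
```

drive_tool([
  [-0.015,0.001,0,0,0,0],
  [-0.015,0.001,0.05,0,0,0],
  [-0.015,0.001,0.1,0,0,0],
  [-0.015,0.001,0.13,0,0,0],
  [-0.015,0.001,0.15,0,0,0],
  [-0.015,0.001,0.165,0,0,0],
  [-0.015,0.001,0.1745,0,0,0],
  [-0.015,0.001,0.1745,0,0,0],
  [-0.015,0.001,0.1745,0,0,0],
])

```text
time_s: 16.77
eef_pos: [0.6029, 0.0646, 0.15]
orientation: [0.0, 0.721, 0.693, 0.0]
wrist_force: [-0.9, -0.3, -3.2]
grip_width: 0.132
gripper_force: 72.4
```

```bash
python3 - <<'E'
from h import *
o=r.observe();print(o["eef_pos"],o["wrist_force"],o["ft_torque"],o["grip_width"],o["gripper_force"],lane(2,.0908,-.0045))
E
```

```text
[0.60291868 0.06458512 0.14996378] [-0.9241992  -0.2930616  -3.18592493] [ 0.00330581 -0.03520206 -0.05653506] 0.13188466440466237 72.38619446754456 (array([-0.0002, -0.0037,  0.0172]), array([ 0.0002, -0.    ,  0.0001]))
```

drive_tool([
  [0,-0.002,0.01,0,0,0],
  [0,-0.002,0.018,0,0,0],
  [0,-0.002,0.018,0,0,0],
  [0,-0.002,0.018,0,0,0],
])

```text
time_s: 17.27
eef_pos: [0.6025, 0.0649, 0.145]
orientation: [0.0, 0.721, 0.693, 0.001]
wrist_force: [-3.6, 3.1, 5.5]
grip_width: 0.127
gripper_force: 73.6
```

drive_tool([
  [0,0,0,0,0,0],
  [0,0,0,0,0,0],
  [0,0,0,0,0,0],
  [0,0,0,0,0,0],
  [0,0,-0.2,0,0,0],
  [0,0,-0.3,0,0,0],
  [0,0,-0.3,0,0,0],
  [0,0,-0.3,0,0,0],
], gripper=-0.3)

```text
time_s: 18.27
eef_pos: [0.6017, 0.0645, 0.2333]
orientation: [-0.0, 0.721, 0.693, -0.0]
wrist_force: [-0.1, 0.1, -0.5]
grip_width: 0.348
gripper_force: 0.0
```

```bash
python3 - <<'E'
from look import *
look([[.3766,.335,-.92],[.483,.4405,-1.06]])
print(move([.3766,.335,.15],-.92))
E
```

```text
[ 0.375   0.3338 -0.9115]   [ 0.378   0.3363 -0.9249]2 [0.3759, 0.3344, -0.9169] 0.077
   [ 0.4548  0.4393 -1.0378]   [ 0.4565  0.441  -1.0769]2 [0.4553, 0.4398, -1.0568] 0.063
(array([ 0.8721, -0.7829,  0.0967]), array([-0.0008,  0.0004,  0.2806]))
```

drive_tool([
  [0.15,-0.13,0,0,0,0.05],
  [0.3,-0.26,0.0,0,0,0.1],
  [0.44,-0.39,0.02,0,0,0.15],
  [0.58,-0.52,0.05,0,0,0.2],
  [0.72,-0.65,0.0967,0,0,0.25],
  [0.8721,-0.7829,0.0967,0,0,0.28],
  [0.8721,-0.7829,0.0967,0,0,0.28],
  [0.8721,-0.7829,0.0967,0,0,0.28],
  [0.8721,-0.7829,0.0967,0,0,0.28],
  [0.8721,-0.7829,0.0967,0,0,0.28],
])

```text
time_s: 19.73
eef_pos: [0.3783, 0.3341, 0.2051]
orientation: [0.0, 0.947, 0.32, -0.0]
wrist_force: [-1.2, 0.2, 0.3]
grip_width: 0.351
gripper_force: 0.0
```

```bash
python3 - <<'E'
from look import *
look([[.3766,.335,-.92],[.455,.4405,-1.06]])
print(move([.3766,.335,.088],-.92))
E
```

```text
[ 0.3774  0.3334 -0.9333]   [ 0.3763  0.3352 -0.9301]2 [0.3766, 0.3346, -0.9297] 0.17
   [ 0.4549  0.4396 -1.0391]   [ 0.4555  0.4398 -1.0428]2 [0.4554, 0.4395, -1.0512] 0.065
(array([-0.0025, -0.0037,  0.2105]), array([0.    , 0.    , 0.0003]))
```

drive_tool([
  [-0.002,-0.004,0.1,0,0,0],
  [-0.002,-0.004,0.19,0,0,0],
  [-0.002,-0.004,0.212,0,0,0],
  [-0.002,-0.004,0.212,0,0,0],
  [-0.002,-0.004,0.212,0,0,0],
])

```text
time_s: 20.55
eef_pos: [0.377, 0.3361, 0.1429]
orientation: [-0.0, 0.947, 0.321, 0.001]
wrist_force: [0.3, -0.1, -0.3]
grip_width: 0.345
gripper_force: 0.0
```

drive_tool([
  [0,0,0,0,0,0],
  [0,0,0,0,0,0],
  [0,0,0,0,0,0],
  [0,0,0,0,0,0],
  [0,0,0,0,0,0],
], gripper=-1, grip_force=70)

```text
time_s: 21.18
eef_pos: [0.3769, 0.3361, 0.1427]
orientation: [-0.0, 0.947, 0.321, 0.001]
wrist_force: [-0.4, -0.9, 7.0]
grip_width: 0.131
gripper_force: 70.2
```

```bash
python3 - <<'E'
from h import *
print(r.observe()["eef_pos"],lane(1,.16,.15))
E
```

```text
[0.37687663 0.33605019 0.14265424] (array([ 0.2516,  0.6755, -0.2373]), array([ 0.0003, -0.0006, -0.28  ]))
```

drive_tool([
  [0,0,-0.12,0,0,-0.02],
  [0,0,-0.2373,0,0,-0.07],
  [0.06,0.17,-0.2373,0,0,-0.12],
  [0.12,0.34,-0.2373,0,0,-0.17],
  [0.18,0.51,-0.2373,0,0,-0.22],
  [0.2516,0.6755,-0.2373,0,0,-0.26],
  [0.2516,0.6755,-0.2373,0,0,-0.28],
  [0.2516,0.6755,-0.2373,0,0,-0.28],
  [0.2516,0.6755,-0.2373,0,0,-0.28],
])

```text
time_s: 22.3
eef_pos: [0.5585, 0.2208, 0.2122]
orientation: [-0.0, 0.721, 0.693, -0.001]
wrist_force: [0.3, 0.3, -3.1]
grip_width: 0.133
gripper_force: 70.7
```

```bash
cat > held.py <<'E'
# where the held rack sits relative to the TCP along tool x, from its far top edge in the wrist picture
from h import *
def held(zg):
    p=r.camera_params("wrist"); o=r.observe(); g=cv2.cvtColor(r.grab_frame("wrist"),cv2.COLOR_BGR2GRAY).astype(float)
    e=o["eef_pos"]; M=R.from_quat(o["orientation"][[1,2,3,0]]).as_matrix()
    ys=np.linspace(.03,.07,81)
    W=e+np.outer(ys,M[:,0])+[0,0,-.054-zg+.045]
    uv=proj(W,p); prof=np.array([g[int(round(v))-0,int(round(u))-5:int(round(u))+6].mean() if v>0 else np.nan for u,v in uv])
    rows=g[:, int(uv[40,0])-5:int(uv[40,0])+6].mean(1); d=np.convolve(rows,[1,1,0,-1,-1],"same")
    lo,hi=sorted((int(uv[0,1]),int(uv[-1,1]))); v=max(lo,0)+np.argmax(d[max(lo,0):hi])
    y=np.interp(-v,-uv[:,1],ys); c=int(v)+12
    row=g[c-1:c+2].mean(0); cols=np.nonzero(row[250:400]>125)[0]+250
    print("held edge row",v,"offset y",round(y-.05,4),"cols",cols.min(),cols.max(),"grip",o["grip_width"],o["gripper_force"]); return y-.05
E
python3 - <<'E'
from held import *
y=held(.0887); print(lane(1,.16,-.001-y),lane(1,.16))
E
```

```text
Traceback (most recent call last):
  File "held.py", line 13, in held
    print("held edge row",v,"offset y",round(y-.05,4),"cols",cols.min(),cols.max(),"grip",o["grip_width"],o["gripper_force"]); return y-.05
                                                             ~~~~~~~~^^
ValueError: zero-size array to reduction operation minimum which has no identity
```

```bash
python3 - <<'E'
from h import *
p=r.camera_params("wrist"); g=cv2.cvtColor(r.grab_frame("wrist"),cv2.COLOR_BGR2GRAY).astype(int)
o=r.observe(); e=o["eef_pos"]
for y in(.046,.05,.054,.058):
    print(y,proj(np.array([[e[0],e[1]+y,e[2]-.054-.0887+z] for z in(.045,0)]),p)[:,1].round(1))
print(g[100:165,322:330].mean(1).astype(int)); print(lane(1,.16))
E
```

```text
0.046 [153.2 141.1]
0.05 [144.8 134.5]
0.054 [136.4 127.7]
0.058 [127.9 120.9]
[107 108 109 110 111 111 112 112 112 111 111 110 110 109 108 107 105 104
 104 104 104 106 108 109 110 110 109 109 108 108 107 107 107 106  99  78
  56  55  55  55  55  55  55  57  68  99 118 121 120 121 120 120 120 120
 120 119 120 119 119 120 119 119 119 119 119]
(array([-0.5004,  0.0038, -0.0046]), array([-0.0001,  0.    ,  0.0001]))
```

drive_tool([
  [-0.17,0.002,0,0,0,0],
  [-0.34,0.003,0,0,0,0],
  [-0.504,0.004,0,0,0,0],
  [-0.504,0.004,0,0,0,0],
  [-0.504,0.004,0.04,0,0,0],
  [-0.504,0.004,0.1,0,0,0],
  [-0.504,0.004,0.15,0,0,0],
  [-0.504,0.004,0.165,0,0,0],
  [-0.504,0.004,0.165,0,0,0],
  [-0.504,0.004,0.165,0,0,0],
])

```text
time_s: 23.65
eef_pos: [0.5552, 0.0694, 0.1639]
orientation: [0.0, 0.721, 0.693, 0.0]
wrist_force: [-0.3, 0.1, -3.1]
grip_width: 0.131
gripper_force: 70.7
```

```bash
python3 - <<'E'
from h import *
o=r.observe();print(o["eef_pos"],o["wrist_force"],o["ft_torque"],o["grip_width"],o["gripper_force"],lane(1,.0927,-.001))
E
```

```text
[0.55515921 0.0694433  0.16385691] [-0.27273092  0.09442074 -3.10434001] [-0.00051488 -0.02316032 -0.01484792] 0.13053753898831558 70.69853067398071 (array([ 0.0015, -0.0041,  0.0572]), array([ 0.0004, -0.    ,  0.0001]))
```

drive_tool([
  [0.001,-0.004,0,0,0,0],
  [0.001,-0.004,0.015,0,0,0],
  [0.001,-0.004,0.03,0,0,0],
  [0.001,-0.004,0.045,0,0,0],
  [0.001,-0.004,0.058,0,0,0],
  [0.001,-0.004,0.058,0,0,0],
  [0.001,-0.004,0.058,0,0,0],
])

```text
time_s: 24.52
eef_pos: [0.5539, 0.0695, 0.1466]
orientation: [0.0, 0.721, 0.693, 0.0]
wrist_force: [-2.7, -2.5, 4.7]
grip_width: 0.133
gripper_force: 72.0
```

Seated. Release and go look at the last rack.

drive_tool([
  [0,0,0,0,0,0],
  [0,0,0,0,0,0],
  [0,0,0,0,0,0],
  [0,0,0,0,0,0],
  [0,0,-0.2,0,0,0],
  [0,0,-0.3,0,0,0],
  [0,0,-0.3,0,0,0],
  [0,0,-0.3,0,0,0],
], gripper=-0.3)

```text
time_s: 25.52
eef_pos: [0.5531, 0.0697, 0.2351]
orientation: [-0.0, 0.721, 0.693, -0.0]
wrist_force: [-0.5, -0.4, -0.3]
grip_width: 0.35
gripper_force: 0.0
```

```bash
python3 - <<'E'
from look import *
look([[.455,.4405,-1.05]])
print(move([.455,.4398,.16],-1.05))
E
```

```text
[ 0.4562  0.4391 -1.0839]   [ 0.4541  0.4401 -1.0647]2 [0.4547, 0.44, -1.0664] 0.069
(array([ 1.2204, -0.3728,  0.0683]), array([-0.0007,  0.0005,  0.322 ]))
```

drive_tool([
  [0.2,-0.06,0,0,0,0.05],
  [0.4,-0.12,0.0,0,0,0.1],
  [0.6,-0.18,0.0,0,0,0.15],
  [0.8,-0.24,0.0,0,0,0.2],
  [0.9,-0.28,0.0,0,0,0.25],
  [0.9,-0.28,0.0,0,0,0.3],
  [0.9,-0.28,0,0,0,0.326],
  [0.9,-0.28,0,0,0,0.326],
  [0.9,-0.28,0,0,0,0.326],
])

```text
time_s: 26.85
eef_pos: [0.4798, 0.3425, 0.2353]
orientation: [0.0, 0.968, 0.252, -0.0]
wrist_force: [0.1, -0.7, -0.1]
grip_width: 0.351
gripper_force: 0.0
```

```bash
python3 - <<'E'
from h import *
print(move([.455,.4399,.15],-1.066))
E
```

```text
(array([ 0.0864, -0.3237,  0.1043]), array([0.    , 0.0003, 0.0016]))
```

drive_tool([
  [0.04,-0.16,0.05,0,0,0],
  [0.0864,-0.3237,0.1043,0,0,0.0016],
  [0.0864,-0.3237,0.1043,0,0,0.0016],
  [0.0864,-0.3237,0.1043,0,0,0.0016],
  [0.0864,-0.3237,0.1043,0,0,0.0016],
])

```text
time_s: 27.48
eef_pos: [0.4561, 0.4393, 0.2052]
orientation: [-0.0, 0.969, 0.249, 0.0]
wrist_force: [-0.2, -0.2, -0.1]
grip_width: 0.347
gripper_force: 0.0
```

```bash
python3 - <<'E'
from look import *
look([[.455,.4400,-1.066]])
print(move([.455,.4399,.088],-1.066))
E
```

```text
[ 0.4544  0.4388 -1.0364]   [ 0.4566  0.4409 -1.0573]2 [0.4551, 0.4398, -1.0581] 0.164
(array([-0.0022, -0.0024,  0.2104]), array([-0.    , -0.0003, -0.0008]))
```

drive_tool([
  [-0.002,-0.002,0.1,0,0,0],
  [-0.002,-0.002,0.19,0,0,0],
  [-0.002,-0.002,0.212,0,0,0],
  [-0.002,-0.002,0.212,0,0,0],
  [-0.002,-0.002,0.212,0,0,0],
])

```text
time_s: 28.3
eef_pos: [0.4553, 0.4409, 0.1426]
orientation: [-0.001, 0.969, 0.249, 0.001]
wrist_force: [-1.5, 0.5, -0.2]
grip_width: 0.354
gripper_force: 0.0
```

drive_tool([
  [0,0,0,0,0,0],
  [0,0,0,0,0,0],
  [0,0,0,0,0,0],
  [0,0,0,0,0,0],
  [0,0,0,0,0,0],
], gripper=-1, grip_force=70)

```text
time_s: 28.92
eef_pos: [0.455, 0.4409, 0.1423]
orientation: [-0.0, 0.969, 0.249, 0.001]
wrist_force: [-0.6, -1.0, 6.2]
grip_width: 0.133
gripper_force: 69.9
```

```bash
python3 - <<'E'
from h import *
print(r.observe()["eef_pos"],lane(0,.16,.15))
E
```

```text
[0.45503142 0.4409056  0.14228559] (array([-0.1845,  0.7285, -0.2397]), array([ 2.000e-04, -7.000e-04, -3.275e-01]))
```

Place TCP height will be 0.1463.

drive_tool([
  [0,0,-0.12,0,0,-0.02],
  [0,0,-0.2397,0,0,-0.07],
  [-0.05,0.18,-0.2397,0,0,-0.12],
  [-0.09,0.36,-0.2397,0,0,-0.17],
  [-0.14,0.54,-0.2397,0,0,-0.22],
  [-0.1845,0.7285,-0.2397,0,0,-0.27],
  [-0.1845,0.7285,-0.2397,0,0,-0.32],
  [-0.1845,0.7285,-0.2397,0,0,-0.3275],
  [-0.1845,0.7285,-0.2397,0,0,-0.3275],
  [-0.1845,0.7285,-0.2397,0,0,-0.3275],
])

```text
time_s: 30.18
eef_pos: [0.511, 0.223, 0.2126]
orientation: [-0.0, 0.721, 0.693, -0.0]
wrist_force: [0.6, -0.5, -4.4]
grip_width: 0.129
gripper_force: 69.6
```

```bash
python3 - <<'E'
from h import *
p=r.camera_params("wrist"); g=cv2.cvtColor(r.grab_frame("wrist"),cv2.COLOR_BGR2GRAY).astype(int)
o=r.observe(); e=o["eef_pos"]; print(e,o["grip_width"],o["gripper_force"])
for y in(.046,.05,.054,.058):
    print(y,proj(np.array([[e[0],e[1]+y,e[2]-.054-.0883+z] for z in(.045,0)]),p)[:,1].round(1))
print(g[100:165,322:330].mean(1).astype(int)); print(lane(0,.16))
E
```

```text
[0.51108229 0.22297796 0.2127016 ] 0.127666166002639 69.57394123077393
0.046 [153.4 141.3]
0.05 [145.1 134.7]
0.054 [136.7 127.9]
0.058 [128.1 121.1]
[109 109 109 110 110 111 111 112 112 112 111 110 108 107 107 107 107 108
 108 108 108 107 107 106 106 106 106 107 107 106 105 105 105 105  89  63
  54  55  55  55  55  55  55  60  95 118 120 119 119 120 120 119 119 120
 119 119 119 119 119 119 118 118 118 118 118]
(array([-0.5009,  0.0028, -0.0043]), array([-0.0001,  0.    , -0.0001]))
```

drive_tool([
  [-0.17,0.001,0,0,0,0],
  [-0.34,0.001,0,0,0,0],
  [-0.506,0.001,0,0,0,0],
  [-0.506,0.001,0,0,0,0],
  [-0.506,0.001,0.04,0,0,0],
  [-0.506,0.001,0.1,0,0,0],
  [-0.506,0.001,0.15,0,0,0],
  [-0.506,0.001,0.165,0,0,0],
  [-0.506,0.001,0.165,0,0,0],
  [-0.506,0.001,0.165,0,0,0],
])

```text
time_s: 31.48
eef_pos: [0.5063, 0.0706, 0.1639]
orientation: [0.0, 0.721, 0.693, 0.0]
wrist_force: [-0.4, 0.8, -3.1]
grip_width: 0.129
gripper_force: 69.4
```

```bash
python3 - <<'E'
from h import *
o=r.observe();print(o["eef_pos"],o["wrist_force"],o["ft_torque"],o["grip_width"],o["gripper_force"],lane(0,.0923,-.0015))
E
```

```text
[0.50625669 0.07064288 0.1639186 ] [-0.44941261  0.83512882 -3.05176987] [-0.00411722  0.00396794  0.04816353] 0.12915773288504265 69.39009189605713 (array([ 0.0021, -0.001 ,  0.0587]), array([ 0.0003, -0.    ,  0.    ]))
```

drive_tool([
  [0.001,-0.001,0,0,0,0],
  [0.001,-0.001,0.015,0,0,0],
  [0.001,-0.001,0.03,0,0,0],
  [0.001,-0.001,0.045,0,0,0],
  [0.001,-0.001,0.059,0,0,0],
  [0.001,-0.001,0.06,0,0,0],
  [0.001,-0.001,0.06,0,0,0],
])

```text
time_s: 32.35
eef_pos: [0.506, 0.0706, 0.1462]
orientation: [0.0, 0.721, 0.693, 0.0]
wrist_force: [-2.9, -1.3, 5.5]
grip_width: 0.131
gripper_force: 70.9
```

drive_tool([
  [0,0,0,0,0,0],
  [0,0,0,0,0,0],
  [0,0,0,0,0,0],
  [0,0,0,0,0,0],
  [0,0,-0.2,0,0,0],
  [0.2,0,-0.4,0,0,0],
  [0.4,0,-0.6,0,0,0],
  [0.4,0,-0.6,0,0,0],
  [0.4,0,-0.6,0,0,0],
], gripper=-0.3)

```text
time_s: 33.48
eef_pos: [0.5112, 0.1931, 0.329]
orientation: [0.001, 0.72, 0.694, 0.003]
wrist_force: [0.7, -0.4, -0.0]
grip_width: 0.348
gripper_force: 0.0
```

```bash
python3 - <<'E'
from h import *
from scipy.optimize import minimize_scalar
import pickle
hg=world(np.array([[-.104,-.058,.038]]),T)[0]; print("hinge",hg)
# bar in hinge frame at angle a: world yaw T[2]-a
BAR=[box(0,.208,-.003,.003,.03,.046),cyl(.009,.041,.092,.152,-.024),cyl(.009,.03,.046)]
for src in ("old","top","scene"):
    if src=="old": ds=pickle.load(open("reg.pkl","rb"))["scene","keeper_knob"]; c="scene"
    else: c=src; im=r.grab_frame(c); ds=r.regions_of(c,"keeper_knob"); cv2.imwrite(f"pics/{c}2.png",im)
    p=r.camera_params(c)
    for d in ds[:2]:
        f=lambda a:1-(lambda g:np.minimum(g,d["region"]).sum()/np.maximum(g,d["region"]).sum())(render(BAR,[hg[0],hg[1],T[2]-a],p))
        A=np.linspace(0,1.1,45); i=np.argmin([f(a) for a in A]); s=minimize_scalar(f,bounds=(A[i]-.03,A[i]+.03),method="bounded")
        k=world(np.array([[.152,-.024,.092]]),[hg[0],hg[1],T[2]-s.x])[0]
        print(src,round(d["conf"],2),d["box"],"angle",round(s.x,3),round(s.fun,3),"knob",k.round(4))
print(r.observe()["eef_pos"])
ims=[cv2.imread("pics/top2.png")[100:270,220:500],cv2.imread("pics/scene2.png")[100:270,200:480]]
cv2.imwrite("pics/c2.png",cv2.resize(np.hstack(ims),(800,243),interpolation=cv2.INTER_CUBIC))
E
```

```text
hinge [0.47183922 0.01605661 0.038     ]
old 0.86 [315.4, 193.4, 66.7, 19.8] angle 0.624 0.285 knob [ 0.5769 -0.0964  0.092 ]
old 0.41 [247.8, 118.5, 6.6, 8.1] angle 0.03 1.0 knob [ 0.6218 -0.0183  0.092 ]
top 0.77 [341.6, 204.0, 40.0, 48.4] angle 0.62 0.709 knob [ 0.5773 -0.096   0.092 ]
top 0.19 [380.0, 132.7, 50.6, 44.4] angle 0.03 1.0 knob [ 0.6218 -0.0183  0.092 ]
scene 0.89 [316.0, 191.7, 67.3, 25.2] angle 0.63 0.308 knob [ 0.5763 -0.097   0.092 ]
scene 0.51 [266.3, 143.1, 52.0, 66.9] angle 0.03 1.0 knob [ 0.6218 -0.0183  0.092 ]
[0.50965174 0.18992606 0.3236306 ]
```

View pics/c2.png

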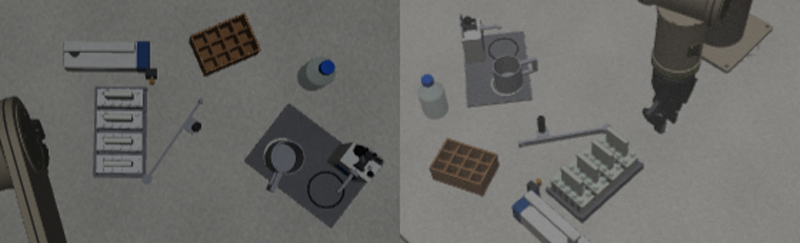

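```bash
python3 - <<'E'
from h import *
print(move([.5772,-.0962,.16],-.34))
E
```

```text
(array([-0.9438,  0.2634,  0.3658]), array([-0.0007,  0.0005,  0.0957]))
```

drive_tool([
  [-0.19,0.05,0.0,0,0,0.03],
  [-0.38,0.1,0.02,0,0,0.05],
  [-0.57,0.16,0.08,0,0,0.08],
  [-0.76,0.21,0.16,0,0,0.0957],
  [-0.9438,0.2634,0.26,0,0,0.0957],
  [-0.9438,0.2634,0.3658,0,0,0.0957],
  [-0.9438,0.2634,0.3658,0,0,0.0957],
  [-0.9438,0.2634,0.3658,0,0,0.0957],
  [-0.9438,0.2634,0.3658,0,0,0.0957],
], gripper=0.2)

```text
time_s: 34.8
eef_pos: [0.5789, -0.0948, 0.2176]
orientation: [0.001, 0.816, 0.578, 0.001]
wrist_force: [0.7, -0.6, 1.6]
grip_width: 0.602
gripper_force: 0.0
```

```bash
python3 - <<'E'
from h import *
print(move([.5772,-.0962,.078],-.34))
cv2.imwrite("pics/w6.png",r.grab_frame("wrist"))
E
```

```text
(array([-0.0065, -0.0047,  0.2852]), array([ 0.0009, -0.0001,  0.0005]))
```

View pics/w6.png

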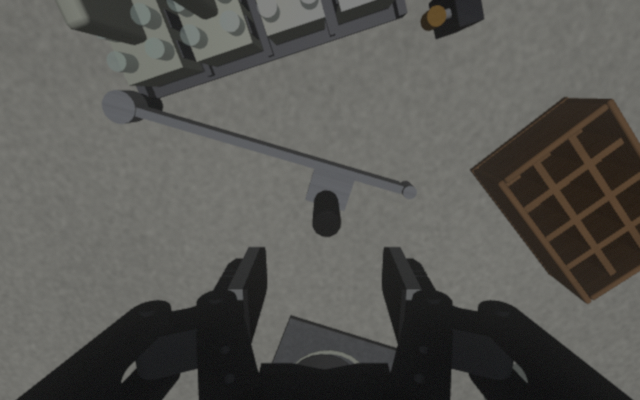

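drive_tool([
  [-0.006,-0.005,0.1,0,0,0],
  [-0.006,-0.005,0.2,0,0,0],
  [-0.006,-0.005,0.285,0,0,0],
  [-0.006,-0.005,0.285,0,0,0],
  [-0.006,-0.005,0.285,0,0,0],
])

```text
time_s: 35.48
eef_pos: [0.5771, -0.0963, 0.1319]
orientation: [0.001, 0.816, 0.578, 0.001]
wrist_force: [0.7, 0.5, 0.3]
grip_width: 0.6
gripper_force: 0.0
```

drive_tool([
  [0,0,0,0,0,0],
  [0,0,0,0,0,0],
  [0,0,0,0,0,0],
  [0,0,0,0,0,0],
  [0,0,0,0,0,0],
  [0,0,0,0,0,0],
], gripper=-1, grip_force=60)

```text
time_s: 36.22
eef_pos: [0.5785, -0.098, 0.1323]
orientation: [0.003, 0.817, 0.577, 0.002]
wrist_force: [8.1, -5.7, -1.6]
grip_width: 0.189
gripper_force: 58.8
```

```bash
python3 - <<'E'
from h import *
o=r.observe(); e=o["eef_pos"]; R0=R.from_quat(o["orientation"][[1,2,3,0]])
hg=world(np.array([[-.104,-.058,.038]]),T)[0]
v=e[:2]-hg[:2]; ang=T[2]-(np.arctan2(v[1],v[0])+np.arctan2(.024,.152)); print(e,o["wrist_force"],"radius",np.hypot(*v),"angle",ang)
rad=np.hypot(*v)
for a in (.55,.48,.41,.34,.27,.2,.13,.06,.0,-.01):
    b=T[2]-a-np.arctan2(.024,.152); t=np.r_[hg[:2]+.1539*np.array([np.cos(b),np.sin(b)]),e[2]]
    print(a,t.round(4),np.round(R0.inv().apply(t-e)/.3,4))
E
```

```text
[ 0.57851961 -0.09799677  0.13230322] [ 8.06845057 -5.73062573 -1.5765325 ] radius 0.15616938634106262 angle 0.6235860538127285
0.55 [ 0.5849 -0.0883  0.1323] [0.0376 0.0094 0.    ]
0.48 [ 0.592  -0.0801  0.1323] [0.0711 0.0224 0.0001]
0.41 [ 0.5984 -0.0715  0.1323] [0.1054 0.033  0.0002]
0.34 [ 0.6042 -0.0624  0.1323] [0.1403 0.0412 0.0002]
0.27 [ 0.6094 -0.053   0.1323] [0.1758 0.0469 0.0002]
0.2 [ 0.6139 -0.0432  0.1323] [2.115e-01 5.020e-02 2.000e-04]
0.13 [ 0.6177 -0.0331  0.1323] [2.474e-01 5.090e-02 2.000e-04]
0.06 [ 0.6208 -0.0228  0.1323] [2.833e-01 4.910e-02 2.000e-04]
0.0 [ 0.6228 -0.0138  0.1323] [3.139e-01 4.560e-02 1.000e-04]
-0.01 [ 0.6231 -0.0123  0.1323] [3.189e-01 4.480e-02 1.000e-04]
```

```bash
python3 - <<'E'
from h import *
o=r.observe(); R0=R.from_quat([.8165,.5773,.001,.001]); e=np.array([.5771,-.0963,.1320])
hg=world(np.array([[-.104,-.058,.038]]),T)[0]
for a in (.62,.55,.48,.41,.34,.27,.2,.13,.08,.04,.0,-.03):
    b=T[2]-a-np.arctan2(.024,.152); t=np.r_[hg[:2]+.156*np.array([np.cos(b),np.sin(b)]),e[2]]
    print(a,np.round(R0.inv().apply(t-e)/.3,4))
E
```

```text
0.62 [-0.0018  0.0067  0.    ]
0.55 [0.0311 0.0222 0.0001]
0.48 [0.065  0.0354 0.0001]
0.41 [0.0998 0.0461 0.0002]
0.34 [0.1352 0.0545 0.0002]
0.27 [0.1711 0.0603 0.0002]
0.2 [0.2074 0.0635 0.0003]
0.13 [0.2438 0.0643 0.0003]
0.08 [0.2697 0.0632 0.0003]
0.04 [0.2905 0.0615 0.0003]
0.0 [3.111e-01 5.890e-02 3.000e-04]
-0.03 [3.265e-01 5.640e-02 3.000e-04]
```

drive_tool([
  [-0.002,0.007,0,0,0,0],
  [0.031,0.022,0,0,0,0],
  [0.065,0.035,0,0,0,0],
  [0.1,0.046,0,0,0,0],
  [0.135,0.0545,0,0,0,0],
  [0.171,0.06,0,0,0,0],
  [0.207,0.0635,0,0,0,0],
  [0.244,0.064,0,0,0,0],
  [0.244,0.064,0,0,0,0],
  [0.244,0.064,0,0,0,0],
])

```text
time_s: 37.48
eef_pos: [0.6184, -0.0335, 0.1317]
orientation: [-0.0, 0.816, 0.578, -0.0]
wrist_force: [-8.0, 0.5, 11.4]
grip_width: 0.193
gripper_force: 60.7
```

```bash
python3 - <<'E'
from h import *
o=r.observe(); e=o["eef_pos"]; R0=R.from_quat(o["orientation"][[1,2,3,0]])
hg=world(np.array([[-.104,-.058,.038]]),T)[0]; v=e[:2]-hg[:2]; ang=T[2]-(np.arctan2(v[1],v[0])+np.arctan2(.024,.152)); print(e,o["wrist_force"],o["grip_width"],o["gripper_force"],"radius",np.hypot(*v),"angle",ang)
E
```

```text
[ 0.61837978 -0.03345367  0.13166858] [-7.96162384  0.48151009 11.37933194] 0.19298494121146959 60.74182391166687 radius 0.15467838623235317 angle 0.1306176548591167
```

drive_tool([
  [0.012,-0.004,0,0,0,0],
  [0.026,-0.006,0,0,0,0],
  [0.036,-0.007,0,0,0,0],
  [0.047,-0.008,0,0,0,0],
  [0.057,-0.009,0,0,0,0],
  [0.067,-0.0105,0,0,0,0],
  [0.075,-0.012,0,0,0,0],
  [0.0825,-0.013,0,0,0,0],
  [0.0825,-0.013,0,0,0,0],
])

```text
time_s: 38.6
eef_pos: [0.6231, -0.015, 0.1317]
orientation: [0.003, 0.817, 0.576, -0.003]
wrist_force: [-7.5, -26.5, 8.3]
grip_width: 0.191
gripper_force: 60.5
```

```bash
python3 - <<'E'
from h import *
o=r.observe(); e=o["eef_pos"]
hg=world(np.array([[-.104,-.058,.038]]),T)[0]; v=e[:2]-hg[:2]; ang=T[2]-(np.arctan2(v[1],v[0])+np.arctan2(.024,.152)); print(e,o["wrist_force"],o["grip_width"],o["gripper_force"],"radius",np.hypot(*v),"angle",ang)
E
```

```text
[ 0.62307036 -0.01500424  0.13168819] [ -7.49169419 -26.46116236   8.26148233] 0.19088079319289178 60.50909757614136 radius 0.1543879309076189 angle 0.007367653905150089
```

drive_tool([
  [-0.012,0,0,0,0,0],
  [-0.012,0,0,0,0,0],
])

```text
time_s: 38.85
eef_pos: [0.6228, -0.0155, 0.1318]
orientation: [0.002, 0.817, 0.577, -0.0]
wrist_force: [-1.4, -12.5, 4.4]
grip_width: 0.195
gripper_force: 60.1
```

drive_tool([
  [0,0,0,0,0,0],
  [0,0,0,0,0,0],
  [0,0,0,0,0,0],
  [0,0,0,0,0,0],
  [0,0,-0.15,0,0,0],
  [-0.05,-0.1,-0.35,0,0,0],
  [-0.1,-0.2,-0.5,0,0,0],
  [-0.1,-0.2,-0.5,0,0,0],
  [-0.1,-0.2,-0.5,0,0,0],
], gripper=0.1)

```text
time_s: 39.98
eef_pos: [0.5554, -0.0208, 0.2803]
orientation: [0.0, 0.816, 0.578, 0.0]
wrist_force: [-0.4, -0.5, 0.1]
grip_width: 0.552
gripper_force: 0.0
```

```bash
python3 - <<'E'
from h import *
hg=world(np.array([[-.104,-.058,.038]]),T)[0]
BAR=[box(0,.208,-.003,.003,.03,.046),cyl(.009,.041,.092,.152,-.024)]
p=r.camera_params("wrist"); im=r.grab_frame("wrist"); print(r.observe()["eef_pos"],r.observe()["joint_pos"].round(2))
print("knob px",proj(world(np.array([[.152,-.024,.092]]),[hg[0],hg[1],T[2]]),p),"nose",proj(world(np.array([[.208,0,.046]]),[hg[0],hg[1],T[2]]),p))
cv2.imwrite("pics/w7.png",im)
# station and jug
S={}
for c in("top","scene"):
    im=r.grab_frame(c); S[c]=im; pc=r.camera_params(c)
    for n in("station","jug"):
        for d in r.regions_of(c,n)[:2]:
            M=STAT if n=="station" else JUG
            q0=[.49,-.359,-.7] if n=="station" else [.505,-.29,1.]
            if n=="jug" and np.hypot(*(np.array(d["box"][:2])-proj(np.array([[.505,-.29,.04]]),pc)[0]))>25: continue
            best=min((fit(M,[q0[0],q0[1],a],[(d["region"],pc)]) for a in ((-.9,-.6) if n=="station" else (0.,.8,-.8))),key=lambda t:t[1])
            print(c,n,round(d["conf"],2),np.round(best[0],4),round(best[1],3))
E
```

```text
[ 0.55515674 -0.02067477  0.27905782] [-0.13  0.02  1.65  0.    1.47  0.21]
knob px [[405.69683339 156.34690762]] nose [[451.58109724 100.3602643 ]]
top station 0.97 [ 0.4756 -0.335  -0.693 ] 0.17
top jug 0.64 [ 0.5085 -0.284  -0.4879] 0.227
scene station 0.89 [ 0.4751 -0.3368 -0.7094] 0.275
scene jug 0.95 [ 0.5077 -0.2858 -0.4515] 0.153
```

View pics/w7.png

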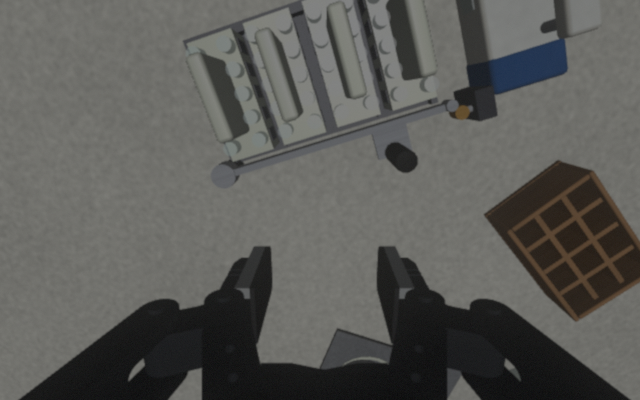

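```bash
python3 - <<'E'
from h import *
print(move([.42,-.30,.28],1.1))
E
```

```text
(array([-1.0279, -0.1159, -0.1831]), array([-6.000e-04, -4.000e-04, -4.581e-01]))
```

drive_tool([
  [-0.18,-0.02,-0.1,0,0,-0.058],
  [-0.36,-0.04,-0.18,0,0,-0.116],
  [-0.54,-0.06,-0.183,0,0,-0.174],
  [-0.72,-0.08,-0.183,0,0,-0.232],
  [-0.9,-0.1,-0.183,0,0,-0.29],
  [-1,-0.116,-0.183,0,0,-0.348],
  [-1,-0.116,-0.183,0,0,-0.4],
  [-1,-0.116,-0.183,0,0,-0.458],
  [-1,-0.116,-0.183,0,0,-0.458],
  [-1,-0.116,-0.183,0,0,-0.458],
])

```text
time_s: 41.58
eef_pos: [0.4228, -0.2921, 0.3348]
orientation: [-0.0, 0.235, 0.972, 0.0]
wrist_force: [-0.6, -0.0, -0.0]
grip_width: 0.552
gripper_force: 0.0
```

```bash
python3 - <<'E'
from h import *
import pickle
p=r.camera_params("wrist"); im=r.grab_frame("wrist"); cv2.imwrite("pics/w8.png",im); np.save("w8p.npy",p)
o=r.observe(); print(o["eef_pos"],o["joint_pos"].round(2))
reg={}
for n in("station","jug","valve_tip"):
    reg[n]=r.regions_of("wrist",n); print(n,[(round(d["conf"],2),np.round(d["box"],1).tolist()) for d in reg[n]])
pickle.dump(reg,open("w8.pkl","wb"))
E
```

```text
[ 0.4228505  -0.29202948  0.33485073] [-0.7  -0.12  1.68 -0.    1.58 -1.8 ]
station [(0.78, [310.1, 253.9, 219.6, 213.0])]
jug [(0.84, [369.4, 216.8, 67.9, 114.0])]
valve_tip [(0.56, [264.4, 347.0, 18.1, 26.7])]
```

View pics/w8.png

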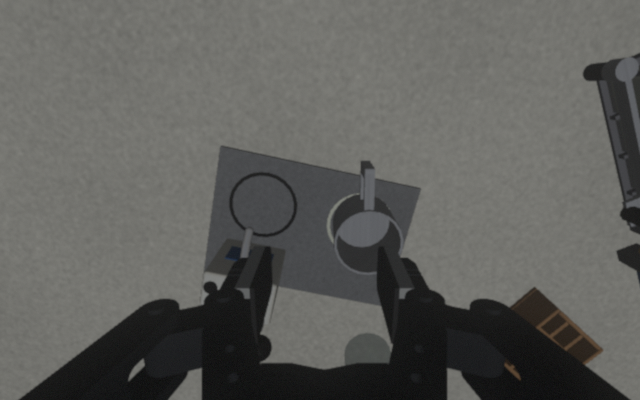

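```bash
python3 - <<'E'
from h import *
import pickle
p=np.load("w8p.npy",allow_pickle=True).item(); im=cv2.imread("pics/w8.png"); g=cv2.cvtColor(im,cv2.COLOR_BGR2GRAY); reg=pickle.load(open("w8.pkl","rb"))
m=np.zeros_like(g); cv2.circle(m,(263,205),40,1,-1); d=((g<45)&(m>0)&(np.arange(400)[:,None]<238)).astype(np.uint8)
n,L,st,c=cv2.connectedComponentsWithStats(d); k=1+np.argmax(st[1:,4]); ys,xs=np.nonzero(L==k); print(st[k])
P=np.array([ray(x,y,p,.006)[:2] for x,y in zip(xs,ys)]); A=np.c_[2*P,np.ones(len(P))]; s=np.linalg.lstsq(A,(P**2).sum(1),rcond=None)[0]
print("black ring",s[:2].round(4),"r",np.sqrt(s[2]+s[:2]@s[:2]))
a=ray(221,146.5,p,.006); b=ray(420,187,p,.006); v=b-a; print("edge",np.hypot(*v[:2]),"yaw",np.arctan2(v[1],v[0])-np.pi/2,a,b)
yaw=np.arctan2(v[1],v[0])-np.pi/2
mid=(a+b)/2; print("station from edge",mid[:2]+.06*np.array([np.cos(yaw),np.sin(yaw)]))
print("station from ring", world(np.array([[0,.06,0]]),[s[0],s[1],yaw])[0])
jm=reg["jug"][0]["region"]
for y0 in(-.47,-.3,-.7):
    q,e=fit(JUG,[.508,-.285,y0],[(jm,p)]); print("jug",q.round(4),round(e,3))
q2=q; G=world(np.array([[-.072,0,.048]]),q)[0]; print("grip",G, proj(world(np.array([[-.072,0,.07]]),q),p))
t=reg["valve_tip"][0]["box"]; print("tip ray z.155",ray(t[0],t[1],p,.155))
E
```

```text
[230 173  67  64 451]
black ring [ 0.4383 -0.3819] r 0.0387546701086965
edge 0.23629322732410202 yaw -0.6799966070746185 [ 0.3556197  -0.38895398  0.006     ] [ 0.50419861 -0.20521831  0.006     ]
station from edge [ 0.47656365 -0.33481356]
station from ring [ 0.47604146 -0.33523729  0.        ]
jug [ 0.5099 -0.2848 -0.4703] 0.148
jug [ 0.51   -0.2847 -0.4695] 0.149
jug [ 0.51   -0.2848 -0.4703] 0.148
grip [ 0.44577012 -0.25215128  0.048     ] [[370.07505193 173.72855986]]
tip ray z.155 [ 0.51957122 -0.3986553   0.155     ]
```

```bash
python3 - <<'E'
from h import *
p=np.load("w8p.npy",allow_pickle=True).item()
print(ray(368,243,p,.074))
print(move([.4452,-.2524,.13],1.10))
E
```

```text
[ 0.50988922 -0.28508236  0.074     ]
(array([-0.0062,  0.1516,  0.5032]), array([ 0.    , -0.    , -0.0006]))
```

drive_tool([
  [-0.003,0.08,0.15,0,0,0],
  [-0.006,0.1516,0.3,0,0,0],
  [-0.006,0.1516,0.45,0,0,0],
  [-0.006,0.1516,0.5032,0,0,0],
  [-0.006,0.1516,0.5032,0,0,0],
  [-0.006,0.1516,0.5032,0,0,0],
])

```text
time_s: 42.52
eef_pos: [0.446, -0.2534, 0.1863]
orientation: [0.002, 0.234, 0.972, -0.001]
wrist_force: [-0.0, 0.6, 1.0]
grip_width: 0.554
gripper_force: 0.0
```

```bash
python3 - <<'E'
from h import *
print(move([.4452,-.2524,.048],1.10))
p=r.camera_params("wrist"); im=r.grab_frame("wrist"); cv2.imwrite("pics/w9.png",cv2.resize(im[150:400,180:480],None,fx=1.5,fy=1.5))
for z in(.026,.070): print(proj(np.array([[.4452,-.2524,z]]),p))
E
```

```text
(array([0.0048, 0.002 , 0.2811]), array([-0.0002,  0.001 , -0.0004]))
[[324.11819798 201.44054405]]
[[324.21510515 224.54454993]]
```

View pics/w9.png

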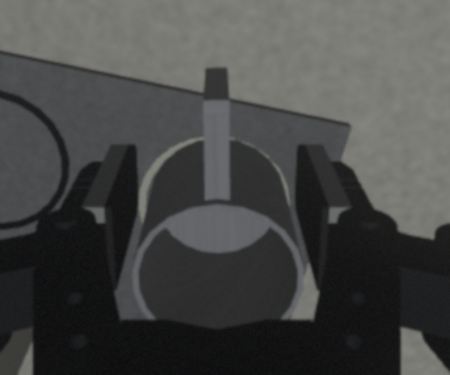

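drive_tool([
  [0.005,0.002,0.1,0,0,0],
  [0.005,0.002,0.2,0,0,0],
  [0.005,0.002,0.281,0,0,0],
  [0.005,0.002,0.281,0,0,0],
  [0.005,0.002,0.281,0,0,0],
])

```text
time_s: 43.2
eef_pos: [0.445, -0.2521, 0.1017]
orientation: [0.001, 0.234, 0.972, -0.0]
wrist_force: [-0.8, 0.5, -0.1]
grip_width: 0.546
gripper_force: 0.0
```

drive_tool([
  [0,0,0,0,0,0],
  [0,0,0,0,0,0],
  [0,0,0,0,0,0],
  [0,0,0,0,0,0],
  [0,0,0,0,0,0],
  [0,0,0,0,0,0],
], gripper=-1, grip_force=45)

```text
time_s: 43.95
eef_pos: [0.4445, -0.2517, 0.1009]
orientation: [0.001, 0.234, 0.972, -0.0]
wrist_force: [-2.3, 1.0, 6.3]
grip_width: 0.105
gripper_force: 45.1
```

```bash
python3 - <<'E'
from h import *
o=r.observe(); e=o["eef_pos"]; print(e,o["wrist_force"],o["ft_torque"],o["grip_width"])
pc=r.camera_params("scene"); r.grab_frame("scene"); 
d=[d for d in r.regions_of("scene","jug")]
if d: print(d[0]["conf"],fit(JUG,[.51,-.285,-.47],[(d[0]["region"],pc)]))
M=R.from_quat(o["orientation"][[1,2,3,0]]).as_matrix(); j=e[:2]-.072*M[:2,0]; print("jug by hand",j,M[:,0])
print("to ring", (M.T@np.r_[np.array([.4383,-.3819])-[.5098,-.285],0])/.3)
E
```

```text
[ 0.4444824  -0.25167432  0.10086893] [-2.25687488  1.01206031  6.33863129] [ 0.05399243  0.15290769 -0.08377659] 0.10479854563915482
0.6 (array([ 0.50728108, -0.28525454, -0.43131441]), np.float64(0.19154817219951847))
jug by hand [ 0.50863051 -0.28437   ] [-0.89094593  0.45410667 -0.00157387]
to ring [ 6.56656582e-02 -3.96004796e-01  2.27228753e-05]
```

drive_tool([
  [0.005,-0.03,0,0,0,0],
  [0.012,-0.08,0,0,0,0],
  [0.022,-0.14,0,0,0,0],
  [0.032,-0.2,0,0,0,0],
  [0.042,-0.26,0,0,0,0],
  [0.05,-0.32,0,0,0,0],
  [0.058,-0.37,0,0,0,0],
  [0.063,-0.396,0,0,0,0],
  [0.063,-0.396,0,0,0,0],
  [0.063,-0.396,0,0,0,0],
])

```text
time_s: 45.3
eef_pos: [0.3732, -0.3497, 0.1008]
orientation: [0.001, 0.234, 0.972, -0.001]
wrist_force: [-0.7, -1.3, 7.4]
grip_width: 0.109
gripper_force: 45.1
```

```bash
python3 - <<'E'
from h import *
o=r.observe(); e=o["eef_pos"]; print(e,o["wrist_force"],o["grip_width"],o["gripper_force"])
M=R.from_quat(o["orientation"][[1,2,3,0]]).as_matrix(); print("jug by hand",e[:2]-.072*M[:2,0])
for c in("top","scene"):
    r.grab_frame(c); pc=r.camera_params(c)
    for d in r.regions_of(c,"jug")[:2]: 
        q,s=fit(JUG,[.438,-.382,-.47],[(d["region"],pc)]); print(c,d["conf"],d["box"],q.round(4),s)
E
```

```text
[ 0.37322054 -0.34974755  0.10082756] [-0.6938924  -1.26591052  7.41287583] 0.10933601429178659 45.109726036316715
jug by hand [ 0.4373537  -0.38247247]
top 0.94 [452.9, 233.1, 34.3, 29.3] [ 0.4382 -0.3831 -0.4756] 0.171380715761264
scene 0.7 [273.2, 129.4, 27.1, 29.5] [ 0.4352 -0.3833 -0.4061] 0.21642555085688842
```

drive_tool([
  [0,0,0,0,0,0],
  [0,0,0,0,0,0],
  [0,0,0,0,0,0],
  [0,0,0,0,0,0],
  [0,0,-0.1,0,0,0],
  [0,0,-0.25,0,0,0],
  [0,0,-0.42,0,0,0.0],
  [0.2,0.0,-0.6,0,0,0],
  [0.2,0.0,-0.75,0,0,0],
  [0.2,0.0,-0.75,0,0,0],
], gripper=0.1)

```text
time_s: 46.75
eef_pos: [0.3202, -0.3224, 0.3305]
orientation: [0.004, 0.234, 0.972, -0.003]
wrist_force: [0.5, -0.5, -0.0]
grip_width: 0.547
gripper_force: 0.0
```

```bash
python3 - <<'E'
from h import *
o=r.observe(); print(o["eef_pos"],o["joint_pos"].round(2))
for c,nm in(("wrist","jug"),("top","jug"),("scene","jug"),("wrist","valve_tip"),("top","valve_tip"),("scene","valve_tip")):
    pc=r.camera_params(c); r.grab_frame(c)
    for d in r.regions_of(c,nm)[:2]:
        if nm=="jug":
            q,s=fit(JUG,[.438,-.382,-.47],[(d["region"],pc)]); print(c,round(d["conf"],2),d["box"],q.round(4),round(s,3))
        else: print(c,nm,round(d["conf"],2),np.round(d["box"],1),ray(*d["box"][:2],pc,.155).round(4))
S=[.4763,-.335,-.68]
for a in(-.55,0,.55): 
    w=world(np.array([[.075,-.06-.065*np.sin(a),.1+.065*np.cos(a)]]),S); print(a,w.round(4),[proj(w,r.camera_params(c)).round(1).tolist() for c in("wrist","top","scene")])
E
```

```text
[ 0.32021016 -0.32243945  0.3304619 ] [-0.9  -0.29  1.84 -0.    1.58 -2.  ]
wrist 0.63 [326.6, 264.8, 65.0, 109.9] [ 0.4402 -0.3826 -0.4742] 0.09
top 0.69 [453.2, 237.4, 28.6, 37.5] [ 0.4389 -0.384  -0.5005] 0.277
top 0.53 [305.0, 185.2, 33.6, 14.1] [ 0.448 -0.372 -0.37 ] 1.0
scene 0.76 [275.9, 128.4, 31.1, 26.0] [ 0.4364 -0.383  -0.4498] 0.148
scene 0.71 [325.8, 240.4, 94.8, 103.1] [ 0.448 -0.372 -0.37 ] 1.0
top valve_tip 0.46 [328.4 193.7  15.8  70.4] [ 0.5598 -0.0091  0.155 ]
top valve_tip 0.44 [473.1 207.5   5.4  13. ] [ 0.5113 -0.4084  0.155 ]
scene valve_tip 0.52 [247.6 115.4   8.    5.8] [ 0.5181 -0.398   0.155 ]
-0.55 [[ 0.5183 -0.4024  0.1554]] [[[343.3, 429.5]], [[470.8, 205.0]], [[246.7, 114.7]]]
0 [[ 0.4969 -0.4288  0.165 ]] [[[305.4, 433.6]], [[482.3, 212.5]], [[245.8, 106.0]]]
0.55 [[ 0.4755 -0.4552  0.1554]] [[[268.1, 417.4]], [[491.0, 220.1]], [[245.7, 101.4]]]
```

```bash
python3 - <<'E'
from h import *
print(move([.519,-.4005,.24],.891))
E
```

```text
(array([-0.7121,  0.066 ,  0.1003]), array([ 0.0001, -0.0003,  0.0664]))
```

drive_tool([
  [-0.18,0.015,0,0,0,0.02],
  [-0.36,0.03,0,0,0,0.04],
  [-0.54,0.05,0.0,0,0,0.0664],
  [-0.7121,0.066,0.05,0,0,0.0664],
  [-0.7121,0.066,0.1003,0,0,0.0664],
  [-0.7121,0.066,0.1003,0,0,0.0664],
  [-0.7121,0.066,0.1003,0,0,0.0664],
  [-0.7121,0.066,0.1003,0,0,0.0664],
])

```text
time_s: 48.35
eef_pos: [0.5187, -0.4009, 0.2971]
orientation: [0.002, 0.334, 0.943, -0.001]
wrist_force: [-0.1, -1.2, 0.0]
grip_width: 0.549
gripper_force: 0.0
```

```bash
python3 - <<'E'
from h import *
print(r.observe()["eef_pos"],move([.519,-.4005,.152],.891))
p=r.camera_params("wrist"); im=r.grab_frame("wrist"); g=cv2.cvtColor(im,cv2.COLOR_BGR2GRAY)
print([ (round(d["conf"],2),np.round(d["box"],1)) for d in r.regions_of("wrist","valve_tip")],proj(np.array([[.519,-.4005,.155]]),p))
sub=g[150:330,250:400]; n,L,st,c=cv2.connectedComponentsWithStats((sub<35).astype(np.uint8)); print([(s.tolist(),k.round(1).tolist()) for s,k in zip(st[1:],c[1:]) if s[4]>80])
print(move([.519,-.4005,.152],.891))
E
```

```text
[ 0.51868016 -0.400883    0.2970658 ] (array([0.001 , 0.0017, 0.3036]), array([-0.0001,  0.0011, -0.0002]))
[(0.94, array([293.5, 205.2,  88.3,  53.5]))] [[324.01250889 211.90940479]]
[([53, 48, 32, 31, 622], [68.2, 62.1]), ([0, 98, 21, 82, 919], [11.6, 137.2]), ([128, 98, 21, 82, 927], [136.5, 137.4])]
(array([0.0009, 0.0014, 0.3019]), array([-0.0001,  0.0009, -0.0002]))
```

drive_tool([
  [0.001,-0.012,0.1,0,0,0],
  [0.001,-0.012,0.2,0,0,0],
  [0.001,-0.012,0.3,0,0,0],
  [0.001,-0.012,0.302,0,0,0],
  [0.001,-0.012,0.302,0,0,0],
])

```text
time_s: 49.08
eef_pos: [0.5169, -0.4037, 0.2058]
orientation: [0.001, 0.333, 0.943, -0.0]
wrist_force: [-0.4, 0.2, 0.9]
grip_width: 0.55
gripper_force: 0.0
```

drive_tool([
  [0,-0.03,0,0,0,0],
  [0,-0.07,0,0,0,0],
  [0,-0.11,0,0,0,0],
  [0,-0.15,0,0,0,0],
  [0,-0.19,0,0,0,0],
  [0,-0.23,0,0,0,0],
  [0,-0.262,0,0,0,0],
  [0,-0.262,0,0,0,0],
  [0,-0.262,0,0,0,0],
])

```text
time_s: 50.2
eef_pos: [0.468, -0.4631, 0.204]
orientation: [0.0, 0.333, 0.943, 0.002]
wrist_force: [6.6, 8.6, 3.4]
grip_width: 0.551
gripper_force: 5.4
```

drive_tool([
  [0,0.03,0,0,0,0],
  [0,0.03,0,0,0,0],
  [0,0.03,-0.1,0,0,0],
  [0,0.03,-0.3,0,0,0],
  [0.2,0.03,-0.4,0,0,0],
  [0.4,0.03,-0.4,0,0,0],
  [0.4,0.03,-0.4,0,0,0],
  [0.4,0.03,-0.4,0,0,0],
])

```text
time_s: 51.2
eef_pos: [0.3792, -0.3825, 0.3246]
orientation: [0.001, 0.334, 0.943, -0.001]
wrist_force: [0.9, -0.5, 0.8]
grip_width: 0.548
gripper_force: 0.0
```

```bash
python3 - <<'E'
from h import *
o=r.observe(); print(o["eef_pos"])
S=[.4763,-.335,-.68]
P={c:r.camera_params(c) for c in("wrist","top","scene")}
for a in(-.55,0,.55):
    w=world(np.array([[.075,-.06-.065*np.sin(a),.1+.065*np.cos(a)]]),S); print(a,[proj(w,P[c]).round(1).tolist() for c in P])
for c in P:
    im=r.grab_frame(c); cv2.imwrite(f"pics/e_{c}.png",im)
    print(c,[(round(d["conf"],2),np.round(d["box"],1).tolist()) for d in r.regions_of(c,"valve_tip")])
    for d in r.regions_of(c,"jug")[:2]:
        q,s=fit(JUG,[.438,-.382,-.47],[(d["region"],P[c])]); print("  jug",round(d["conf"],2),q.round(4),round(s,3))
g=cv2.cvtColor(cv2.imread("pics/e_wrist.png"),cv2.COLOR_BGR2GRAY)[150:400,180:450]; n,L,st,k=cv2.connectedComponentsWithStats((g<35).astype(np.uint8)); print([(s.tolist(),(q+[180,150]).round(1).tolist()) for s,q in zip(st[1:],k[1:]) if s[4]>80])
E
```

```text
[ 0.37921414 -0.38247939  0.32464838]
-0.55 [[[411.7, 340.9]], [[470.8, 205.0]], [[246.7, 114.7]]]
0 [[[371.6, 349.2]], [[482.3, 212.5]], [[245.8, 106.0]]]
0.55 [[[328.5, 341.0]], [[491.0, 220.1]], [[245.7, 101.4]]]
wrist [(0.76, [345.1, 326.7, 70.0, 58.4])]
  jug 0.62 [ 0.4393 -0.3827 -0.4676] 0.134
  jug 0.34 [ 0.448 -0.372 -0.37 ] 1.0
top [(0.42, [482.4, 217.3, 20.8, 14.4])]
  jug 0.71 [ 0.4945 -0.4392 -0.607 ] 0.831
  jug 0.61 [ 0.4387 -0.385  -0.5096] 0.195
scene []
  jug 0.94 [ 0.4343 -0.3813 -0.3714] 0.27
[([0, 97, 270, 153, 20135], [317.3, 346.2]), ([156, 98, 22, 10, 102], [343.6, 254.4]), ([173, 135, 20, 8, 130], [362.2, 288.6]), ([148, 136, 10, 10, 83], [332.6, 290.3]), ([135, 178, 24, 26, 492], [326.7, 340.2])]
```

```bash
python3 - <<'E'
from h import *
hg=world(np.array([[-.104,-.058,.038]]),T)[0]; p=r.camera_params("scene")
BAR=[box(0,.208,-.003,.003,.03,.046),cyl(.009,.041,.092,.152,-.024)]
ok=False
for d in r.regions_of("scene","keeper_knob")[:2]:
    A=np.linspace(-.05,.3,36); f=[np.minimum(g,d["region"]).sum()/np.maximum(g,d["region"]).sum() for g in(render(BAR,[hg[0],hg[1],T[2]-a],p) for a in A)]
    print(d["conf"],d["box"],A[np.argmax(f)],max(f)); ok|=abs(A[np.argmax(f)])<.035 and max(f)>.4
print(ok,r.observe()["wrist_force"])
if ok: print(r.finish_job())
E
```

```text
0.64 [342.2, 216.1, 29.2, 35.5] -0.05 0.06913155066137278
0.62 [323.2, 210.6, 49.9, 41.4] 0.03 0.48851465685827483
True [-0.04530584  0.38927178  0.16713383]
the job is handed in; nothing more can be done
None
```

The job is handed in; no verdict came back. By my last checks all four racks are seated in their lanes, the keeper was pushed to its stop past the roller (the last image put it within about 0.03 rad of shut), the jug is within about 3 mm of the black ring's centre, and the valve lever is in the waste notch.

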